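# Fit a rail to a shoe drying rack with its cam lock

## Task

Slide the loose rack rail along the bench so that its ball-headed stud goes gently into the hole in the clamped upright, as far as the spring pins let it without force. Then turn the cam lock's lever clockwise until it has drawn the rail up firmly and squarely against the upright, stopping as soon as it goes tight, because an overtightened cam strips. Let go and leave the rail clamped, with the other things on the bench undisturbed.

Things in the scene. Friction and masses are not known exactly. Their poses are not given: they have to be found in the camera images.
- rail_mid (a point): Centre of the loose rail: a plain wooden bar 200 mm long, 34 mm wide and 40 mm high, about 0.28 kg, lying on the bench (this point is 20 mm above it). Its x axis runs along the bar towards the end with the stud, z is up. Another wooden bar on the bench is shorter (180 mm), only 30 mm high and has no stud: not part of the job.
- rail: The same rail; origin at the centre of its underside, axes as for rail_mid. Its end face meets two brass spring pins, 5 mm thick, 14 mm either side of the hole, which stand 3 mm out of the plate; they begin to give at about 1 N and together need 3 N to be pushed flush. With the rail just touching the pins the ball is already within reach of the cam.
- ball (a point): Centre of the steel ball head (16 mm diameter) of the stud that sticks out of the rail's end, 138 mm from the rail's centre along its x axis and 38 mm beyond its end face, 20 mm above the bench. The neck between ball and rail is 7 mm thick.
- upright: The rack upright: a wooden post 300 mm long (its y axis), 90 mm wide (its x axis) and 36 mm high, lying fixed on the bench, a steel clamp up to 52 mm high at each end. Origin at the centre of its underside, straight below the cam's axis. The rail comes from its -x side, with the rail's x axis along the upright's x axis.
- mortice (a point): Centre of the mouth of the stud's hole in the steel plate on the upright's -x face, 51 mm from the cam's axis, 20 mm above the bench. The hole, 21 mm wide and 20 high in the plate, 19 by 18 behind it, runs along the upright's x axis into the cam. The plate truly stands up to 4 mm further out or in than this point says, differently each time. Two spring pins (see rail) stand out of it.
- camlock: The cam lock in the upright, a 76 mm square steel flange with a steel disc of 66 mm diameter (top 41 mm above the bench). Origin and axes are those of the upright, with the cam turning inside it. When the cam is turned, its curved slot passes behind the ball and pulls it along the upright's +x, about 9 mm for each radian.
- peg (a point): Middle of the upright steel peg at the end of the cam's lever, 50 mm from the cam's axis and 68 mm above the bench. The peg is 14 mm thick and stands from 48 to 85 mm above the bench on a flat arm 16 mm wide (41 to 48 mm high). The cam's axis stands at the origin of upright; this frame's y axis points outwards along the arm.
- cam (a joint): Angle of the cam in rad, clockwise from above, range -0.3 to 2.1. At 0 the arm points along the upright's y axis; below 0.05 (as at the start) the mouth is open. Pushing the peg along its arc takes 2 to 5 N while free or pressing the pins in. Somewhere from 0.8 to 1.75 the rail meets the plate and the push climbs: about 10 N (before 1.2 rad) or 9.5 N (later) is well tight, over 13 N too much. It stays where left.
Not all that is in view belongs to the job. Leave any black look-alike of the rail alone.

How it is judged:
On the way:
1. the ball of the stud is inside the cam while the cam is still open (y of ball in the frame of upright between -0.005 and 0.005 m and z of ball in the frame of upright between 0.015 and 0.025 m and x of ball in the frame of upright above -0.022 m and value of joint cam below 0.1 rad), for 0.1 s.
At the end, for the whole second after the job is handed in: Cam past 0.7 rad and pulling the stud with over 11 N, so that the rail bears on the plate; ball within 5 mm of the hole's axis (sideways and in height) and at most 19.5 mm before the cam's axis; rail square to the upright and flat within 0.04 rad, at rest (y of ball in the frame of upright between -0.005 and 0.005 m and z of ball in the frame of upright between 0.015 and 0.025 m and value of joint cam above 0.7 rad and contact force between rail and camlock above 11 N and angle between the x axis of rail and the x axis of upright, either way round below 0.04 rad and x of ball in the frame of upright above -0.0195 m and linear speed of rail below 0.01 m/s and angle between rail's own z axis and vertical below 0.04 rad); the robot touches nothing.
It fails at once if the cam is overtightened: it pulls on the stud with more than 45 N (contact force between rail and camlock above 45 N).
It fails at once if the rail is rammed against the wooden upright with more than 35 N (contact force between rail and upright above 35 N).
It fails at once if another thing on the bench is moved by more than 30 mm (distance of any of spare_rail, shoe_last, glue_tin, solvent_jar, hammer, brush, wax_block, tack_tin from where it was at the start of the episode above 0.03 m).
It also fails if it takes over 70 s, if anything falls off the work surface, if the arm or the gripper's body presses on something with over 40 N, if the wrist force passes 120 N, or if a joint passes its speed limit or range.

## Robot

A 6-joint arm with a two-finger parallel gripper is mounted at the origin on the work surface. World frame = base frame: x ahead of the robot, y to its left, z up, the work surface at z = 0. Lengths are in m, angles in rad, forces in N, time in s.
With the tool pointing down it reaches from about 0.3 to 0.875 m from the base axis. Payload 6.4 kg.
Tool frame: the origin (TCP) lies midway between the tips of the shut fingers; the grasp point (between the pads) lies 19 mm behind it; z points along the fingers, y is the direction in which the jaws open and shut (so a half turn about z gives the same grasp; the last joint's range is limited). The gripper opens to 85 mm and grips with 20 to 120 N. Pads are 22 mm wide; open, the fingers measure 114 mm over their backs; the gripper's body (76 mm by 85 mm) begins 54 mm behind the grasp point. The pads swing forward as they close: fully open they stand 13 mm farther back than shut.
Start: joints at [0.921, 0.181, 1.607, -0, 1.354, -0.206], TCP at [0.247, 0.519, 0.209] pointing down, gripper open.
Joint ranges: [-2.99, 2.99], [-0.89, 2.07], [0.3, 2.58], [-1.14, 4.28], [0, 2.63], [-3.12, 3.12]. Speed limits (rad/s): [2.57, 2.57, 3.01, 3.14, 3.14, 3.14].

## Interface

Orientations are given as a unit quaternion [w, x, y, z].
In Python, from bench import ctrl gives the robot as it stands.
- The arm moves only by the tool apply_moves, never from a script. Its argument "plan" is a list of rows, each an object with "translation": the shift along the tool's x, y, z in m, a list of three; "angular": the turn, a rotation vector about the tool's x, y, z in rad, a list of three; "hand": the finger opening in m, from 0 to 0.0854. In form: [{"translation": [x, y, z], "angular": [rx, ry, rz], "hand": hand}, ...]. A call has 1 to 10 rows; each row shifts and turns the commanded pose from where the row before left it, along the tool's axes as they then stand; what a row does not reach is not made up. A row lasts 1/8 s, in which the tool goes at most 62.5 mm and 10.7 degrees, less where a joint would pass 70% of its speed; a pose out of reach is approached as far as the arm can. A call with a gripper value outside its range is refused whole. The fingers move at their own pace and stop on an object; the grip force is fixed at half the most. Time passes only in rows, so rows that do not move let the fingers close. It gives the time, the measured TCP pose, the force and the opening at its end, in the units of the state.
- ctrl.get_obs(): the state, without advancing time (a new reading comes with each control period).
- ctrl.camera(name): name is "side" or "top"; returns a dict with "img" (384x512x3 uint8, red, green, blue), "K" (3x3 intrinsics, pixels), "k1" (the pictures are not rectified: a ray, as slopes to the right and down, at radius r is drawn at 1 + k1 r^2 times it, then the intrinsics apply), "eye" and "orientation" of the camera in the world. Camera axes: x right, y up, looking along -z (the intrinsics and any distortion apply to the point x, -y, -z); pixel columns grow to the right and rows downward; lengths in m; the calibration is good to about 2 mm. A picture is of the moment at which its call begins. There is no depth.
- ctrl.hand_in(): hands the job in, once; it reports no verdict.
The state is a dict: "time_s": time; "q": joint angles; "dq": joint speeds; "joint_efforts": joint torques, N m; "eef_pos": TCP position; "eef_rot": TCP orientation; "wrist_force": force on the tool from outside, world axes, zero at the start; "torque": the same for the moment, N m; "opening": opening from 0.0 (shut) to 1.0 (fully open).
Only numpy, scipy, OpenCV 4.12 (cv2) and the standard library are available. Lean on these libraries where they do the work, as an engineer would, in place of code of your own. Each camera call takes 0.05 s, during which the arm holds its last target.

## Working session

There is one attempt and no reset: what is moved stays moved. The work goes in short steps, Python scripts to look and compute and a tool call to move; the robot and the scene stay as the last step left them, time stands still between calls to the robot, and variables do not carry over. Pictures are saved under pics/ and viewed, and the job is handed in when it is done.

Besides the shell and the picture viewer there is one more tool, called after "Emit:" as name(argument=value, ...) on one line, values as JSON. apply_moves: Moves the arm, as the interface text tells. Its arguments: {"type":"object","properties":{"plan":{"type":"array","items":{"type":"object","properties":{"translation":{"type":"array","items":{"type":"number"}},"angular":{"type":"array","items":{"type":"number"}},"hand":{"type":"number"}}}}},"required":["plan"]}

```bash
ls; mkdir -p pics
cat > h.py <<'E'
import numpy as np, cv2
from scipy.spatial.transform import Rotation as R
def rot(c):
    o=np.array(c['orientation'],float)
    return o if o.shape==(3,3) else R.from_quat(o,scalar_first=True).as_matrix()
def ray(c,u,v):
    K=np.array(c['K']);d=np.array([c['k1'],0,0,0,0],float)
    p=cv2.undistortPoints(np.array([[[u,v]]],float),K,d)[0,0]
    return rot(c)@np.array([p[0],-p[1],-1.])
def hit(c,u,v,z):
    r=ray(c,u,v);e=np.array(c['eye']);return e+r*(z-e[2])/r[2]
def proj(c,P):
    P=np.atleast_2d(P);p=(P-np.array(c['eye']))@rot(c);p=p*[1,-1,-1]
    return cv2.projectPoints(p.reshape(-1,1,3),np.zeros(3),np.zeros(3),np.array(c['K']),np.array([c['k1'],0,0,0,0],float))[0][:,0]
E
python3 - <<'E'
from bench import ctrl
import cv2,pickle
cs={}
for n in('side','top'):
    c=ctrl.camera(n);cs[n]=c;cv2.imwrite(f'pics/{n}0.png',c['img'][...,::-1]);print(n,c['K'],c['k1'],c['eye'],c['orientation'])
pickle.dump(cs,open('c0.pkl','wb'));print(ctrl.get_obs())
E
```

```text
pics
side [[372.27253627   0.         258.57462575]
 [  0.         372.27253627 183.39528634]
 [  0.           0.           1.        ]] -0.07792540964023288 [ 0.17437608 -1.00242843  0.72308506] [ 0.88003994  0.45967734 -0.06340237 -0.10102759]
top [[465.78296048   0.         254.90256444]
 [  0.         465.78296048 195.95222942]
 [  0.           0.           1.        ]] -0.07709873971979495 [ 0.19523964 -0.06434147  1.31409255] [-0.70085576 -0.06621368  0.0646181   0.70727749]
{'time_s': 0.1, 'q': array([ 9.20688808e-01,  1.81510148e-01,  1.60790760e+00, -2.18374772e-05,
        1.35377501e+00, -2.06330249e-01]), 'dq': array([-0.00110204, -0.00160212, -0.00279516, -0.00030406,  0.00110722,
        0.00091165]), 'joint_efforts': array([ 4.63545493e-04, -4.45873547e+01, -3.52235699e+01, -1.92073057e-04,
        4.12202353e-03, -3.77867892e-06]), 'eef_pos': array([0.2465582 , 0.5188703 , 0.20785005]), 'eef_rot': array([-3.22524751e-04,  2.20069975e-01,  9.75483760e-01, -7.32240433e-04]), 'wrist_force': array([-0.66243612, -0.10360874, -0.19161376]), 'torque': array([-0.04442708,  0.00189993,  0.04502247]), 'opening': 0.9978381462637551}
```

View pics/side0.png

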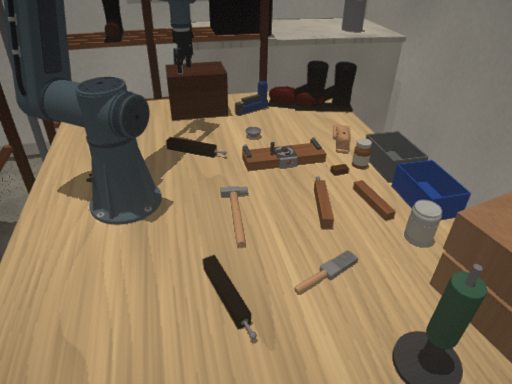

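View pics/top0.png

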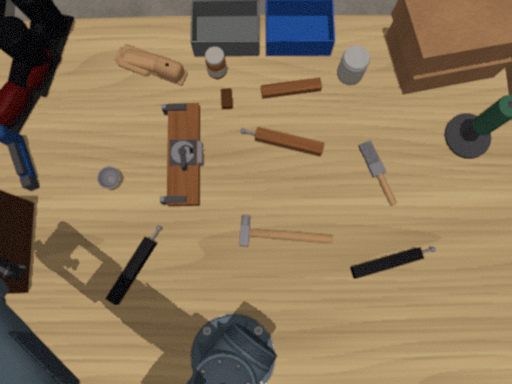

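The top view shows these candidates for the rail: a brown bar with a stud at (290,140), a shorter brown bar without one at (291,88), and black look-alikes at (133,270) and (388,263). I choose (290,140). The upright is at (183,154), with its plate on the right side at about (201,153).

Run:
```python
import pickle,cv2
from h import *
c=pickle.load(open('c0.pkl','rb'))
im=c['top']['img'][90:220,150:340,::-1];cv2.imwrite('pics/t0c.png',cv2.resize(im,None,fx=4.2,fy=4.2,interpolation=cv2.INTER_CUBIC))
im=c['side']['img'][125:240,225:400,::-1];cv2.imwrite('pics/s0c.png',cv2.resize(im,None,fx=4.5,fy=4.5,interpolation=cv2.INTER_CUBIC))
```

```text
(no output)
```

View pics/t0c.png

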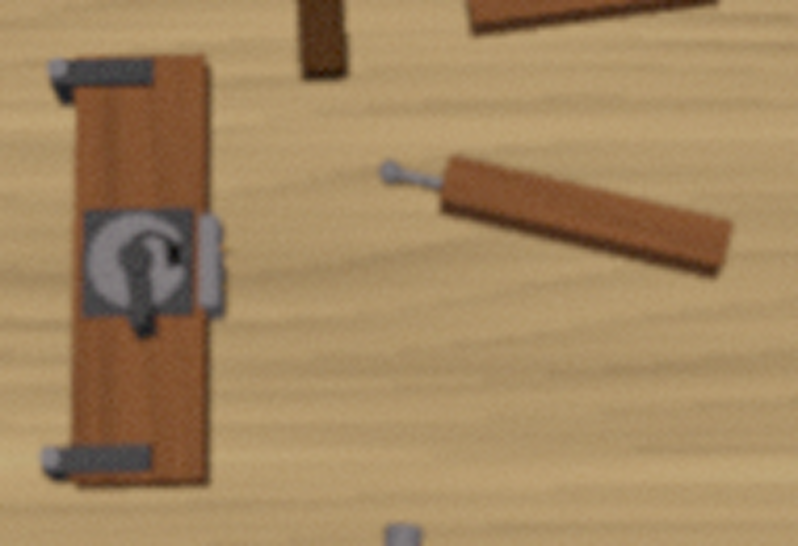

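View pics/s0c.png

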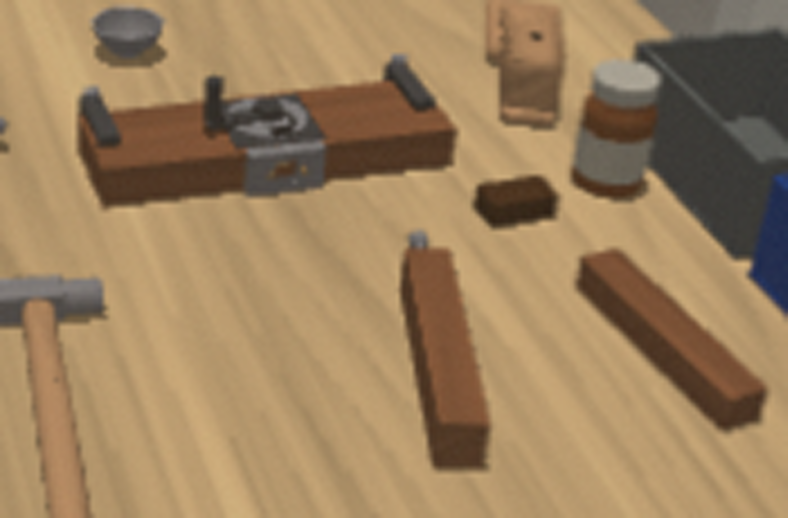

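```bash
cat > fit.py <<'E'
from h import *
from scipy.optimize import least_squares
import pickle
def T(p,L): 
    L=np.array(L,float);c,s=np.cos(p[2]),np.sin(p[2]);return np.c_[p[0]+c*L[:,0]-s*L[:,1],p[1]+s*L[:,0]+c*L[:,1],L[:,2]]
def fit(cams,obs,p0):
    # obs: list (camname, local pts, pix)
    f=lambda p:np.concatenate([(proj(cams[n],T(p,L))-np.array(px)).ravel() for n,L,px in obs])
    r=least_squares(f,p0,loss='soft_l1');return r.x,r.fun.reshape(-1,2)
def tc(l,s,o): return [((a+.5)/s-.5+o[0],(b+.5)/s-.5+o[1]) for a,b in l]
E
python3 - <<'E'
from fit import *
c=pickle.load(open('c0.pkl','rb'))
t=lambda l:tc(l,4.2,(150,90)); s=lambda l:tc(l,4.5,(225,125))
RL=[(.1,-.017,.04),(.1,.017,.04),(-.1,-.017,.04),(-.1,.017,.04),(.138,0,.02)]
# rail x -> +y world, its y -> -x world (towards robot)
to=('top',RL,t([(452,155),(442,207),(732,222),(716,265),(391,173)]))
so=('side',RL[:4],s([(450,250),(405,250),(488,428),(435,430)]))
for o in ([to],[so],[to,so]):
    p,r=fit(c,o,[.5,-.1,1.5]);print('rail',p.round(4),'\n',r.round(1).tolist())
UL=[(-.045,-.15,.036),(-.045,.15,.036),(.045,-.15,.036),(.045,.15,.036)]
to=('top',UL+[(0,0,.041)],t([(207,55),(207,480),(75,57),(75,484),(137,262)]))
so=('side',[UL[0],UL[1]],s([(455,130),(105,167)]))
for o in ([to],[so],[to,so]):
    p,r=fit(c,o,[.5,.1,1.57]);print('up',p.round(4),'\n',r.round(1).tolist())
for q in [(145,325),(135,255)]:
    print(hit(c['top'],*t([q])[0],.085))
# plate outer top edge
print(hit(c['top'],*t([(222,265)])[0],.036))
E
```

```text
rail [ 0.5958 -0.1618  1.3236] 
 [[-0.7, -0.1], [-1.1, -1.4], [0.8, -0.2], [2.2, 0.8], [-0.2, 0.4]]
rail [ 0.5939 -0.1685  1.3071] 
 [[0.1, 0.3], [-0.2, 0.0], [0.1, 0.2], [-0.0, -0.5]]
rail [ 0.5956 -0.1635  1.3174] 
 [[-0.0, -0.2], [-0.5, -1.5], [1.4, 0.1], [2.7, 1.0], [0.4, 0.2], [-0.3, -0.6], [-0.6, -0.9], [0.3, -1.0], [0.2, -1.7]]
up [0.5628 0.1414 1.5917] 
 [[-0.4, -0.3], [0.2, -0.0], [0.3, 0.3], [-0.5, -0.0], [0.5, 0.0]]
up [0.5636 0.142  1.5765] 
 [[0.6, -0.4], [-0.6, 0.2]]
up [0.5628 0.1414 1.5906] 
 [[-0.4, -0.3], [0.1, -0.0], [0.3, 0.3], [-0.6, -0.0], [0.5, -0.0], [0.4, -0.6], [-0.4, 0.6]]
[0.50766368 0.1294108  0.085     ]
[0.55485975 0.1369629  0.085     ]
[0.56145667 0.08563258 0.036     ]
```

```bash
cat > go.py <<'E'
from h import *
from bench import ctrl
def cur():
    o=ctrl.get_obs();return o,np.array(o['eef_pos']),R.from_quat(o['eef_rot'],scalar_first=True)
def plan(target,jaw=None):
    "tool-frame total translation (no rotation), and rotvec to bring tool down w/ jaw dir yaw"
    o,p,r=cur();M=r.as_matrix()
    print('t',round(o['time_s'],2),'p',p.round(4),'F',np.round(o['wrist_force'],2),'op',round(o['opening']*85.4,1),'q',np.round(o['q'],2))
    print('jaw yaw',np.arctan2(M[1,1],M[0,1]).round(4),'zaxis',M[:,2].round(4))
    print('trans(tool)',(M.T@(np.array(target)-p)).round(4))
    if jaw is not None:
        for k in(0,np.pi):
            y=np.array([np.cos(jaw+k),np.sin(jaw+k),0]);z=np.array([0,0,-1.]);x=np.cross(y,z)
            G=np.c_[x,y,z];print('rot',R.from_matrix(M.T@G).as_rotvec().round(4),'then trans',(G.T@(np.array(target)-p)).round(4))
E
python3 -c "
from go import *
plan([.5945,-.165,.18],1.314-np.pi/2)"
```

```text
t 0.1 p [0.2466 0.5189 0.2079] F [-0.66 -0.1  -0.19] op 85.2 q [ 0.92  0.18  1.61 -0.    1.35 -0.21]
jaw yaw 1.127 zaxis [-0.001  -0.0013 -1.    ]
trans(tool) [-0.6079 -0.4682  0.0284]
rot [-1.5000e-03  8.0000e-04  1.3838e+00] then trans [-0.5731  0.5102  0.0279]
rot [-9.0000e-04 -1.6000e-03 -1.7578e+00] then trans [ 0.5731 -0.5102  0.0279]
```

Emit:
apply_moves(plan=[{"translation":[-0.0468,-0.036,0.0022],"angular":[0,0,0],"hand":0.085},{"translation":[-0.0468,-0.036,0.0022],"angular":[0,0,0],"hand":0.085},{"translation":[-0.0468,-0.036,0.0022],"angular":[0,0,0],"hand":0.085},{"translation":[-0.0468,-0.036,0.0022],"angular":[0,0,0],"hand":0.085},{"translation":[-0.0468,-0.036,0.0022],"angular":[0,0,0],"hand":0.085},{"translation":[-0.0468,-0.036,0.0022],"angular":[0,0,0],"hand":0.085},{"translation":[-0.0468,-0.036,0.0022],"angular":[0,0,0],"hand":0.085},{"translation":[-0.0468,-0.036,0.0022],"angular":[0,0,0],"hand":0.085},{"translation":[-0.0468,-0.036,0.0022],"angular":[0,0,0],"hand":0.085},{"translation":[-0.0468,-0.036,0.0022],"angular":[0,0,0],"hand":0.085}])

```text
time_s: 1.35
eef_pos: [0.5153, -0.0086, 0.1864]
eef_rot: [-0.0, 0.22, 0.975, 0.0]
wrist_force: [1.0, 1.1, 0.0]
opening: 0.993
```

Emit:
apply_moves(plan=[{"translation":[-0.0468,-0.036,0.0022],"angular":[0,0,0],"hand":0.085},{"translation":[-0.0468,-0.036,0.0022],"angular":[0,0,0],"hand":0.085},{"translation":[0,0,0],"angular":[0,0,0.173],"hand":0.085},{"translation":[0,0,0],"angular":[0,0,0.173],"hand":0.085},{"translation":[0,0,0],"angular":[0,0,0.173],"hand":0.085},{"translation":[0,0,0],"angular":[0,0,0.173],"hand":0.085},{"translation":[0,0,0],"angular":[0,0,0.173],"hand":0.085},{"translation":[0,0,0],"angular":[0,0,0.173],"hand":0.085},{"translation":[0,0,0],"angular":[0,0,0.173],"hand":0.085},{"translation":[0,0,0],"angular":[0,0,0.173],"hand":0.085}])

```text
time_s: 2.6
eef_pos: [0.5682, -0.1118, 0.1817]
eef_rot: [-0.0, 0.794, 0.608, -0.0]
wrist_force: [-0.1, -0.4, -0.1]
opening: 0.991
```

```bash
python3 -c "
from go import *
plan([.5945,-.165,.1],1.314-np.pi/2)
c=ctrl.camera('side');cv2.imwrite('pics/s1.png',c['img'][...,::-1])
"
```

```text
t 2.6 p [ 0.5682 -0.1118  0.1817] F [-0.12 -0.44 -0.13] op 84.6 q [-0.4   0.22  1.62  0.    1.3  -0.14]
jaw yaw -0.2627 zaxis [-1.e-03  4.e-04 -1.e+00]
trans(tool) [-0.0446  0.0393  0.0817]
rot [-0.001  -0.0002 -0.0059] then trans [-0.0448  0.0389  0.0817]
rot [-3.0000e-04  1.6000e-03  3.1357e+00] then trans [ 0.0448 -0.0389  0.0817]
```

View pics/s1.png

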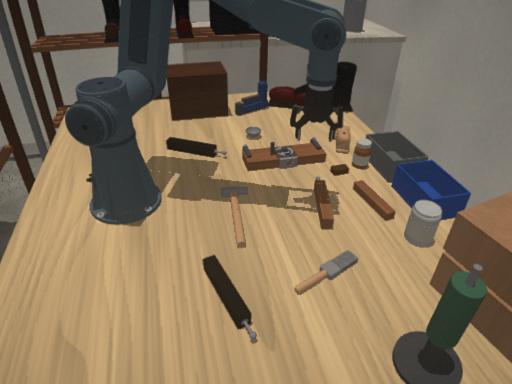

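The gripper hangs at about (318,110) in the side view and the rail at (323,202) is untouched. I move above the rail next.

Emit:
apply_moves(plan=[{"translation":[-0.0223,0.0195,0.02],"angular":[0,0,0],"hand":0.085},{"translation":[-0.0223,0.0195,0.02],"angular":[0,0,0],"hand":0.085},{"translation":[0,0,0.04],"angular":[0,0,-0.006],"hand":0.085},{"translation":[0,0,0],"angular":[0,0,0],"hand":0.085}])

```text
time_s: 3.15
eef_pos: [0.5919, -0.1638, 0.0983]
eef_rot: [-0.004, 0.79, 0.614, -0.002]
wrist_force: [-0.5, 0.4, -0.1]
opening: 0.998
```

```bash
python3 -c "
from go import *
plan([.5945,-.165,.012],1.314-np.pi/2)
for n,(x,y) in dict(side=(225,90),top=(200,60)).items():
    c=ctrl.camera(n);cv2.imwrite(f'pics/{n}2.png',cv2.resize(c['img'][y:y+150,x:x+200,::-1],None,fx=4,fy=4,interpolation=2))
"
```

```text
t 3.15 p [ 0.5919 -0.1638  0.0983] F [-0.51  0.37 -0.15] op 85.3 q [-0.46  0.39  1.58  0.    1.18 -0.21]
jaw yaw -0.2496 zaxis [-0.0076  0.0039 -1.    ]
trans(tool) [-0.0007  0.0035  0.0862]
rot [-0.0083 -0.0018  0.0072] then trans [-0.0005  0.0028  0.0863]
rot [ 2.9000e-03 -1.3000e-02 -3.1344e+00] then trans [ 0.0005 -0.0028  0.0863]
```

View pics/side2.png

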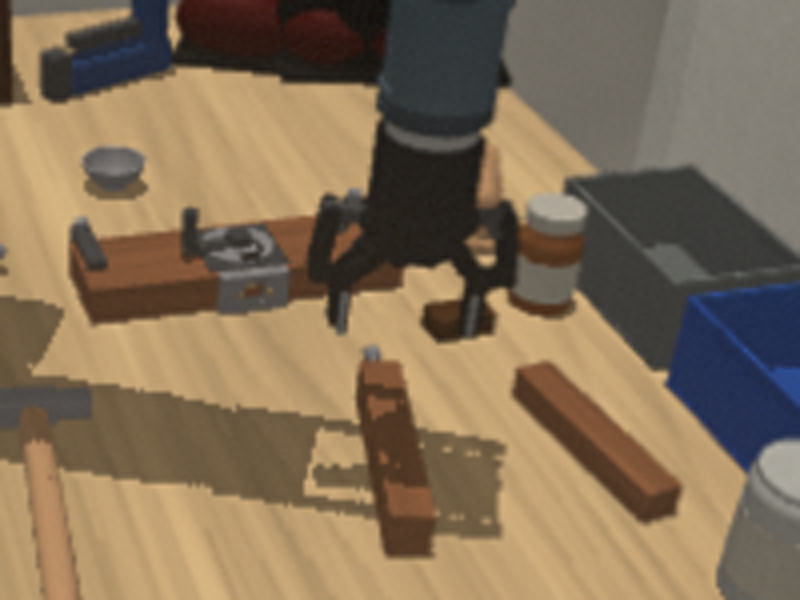

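View pics/top2.png

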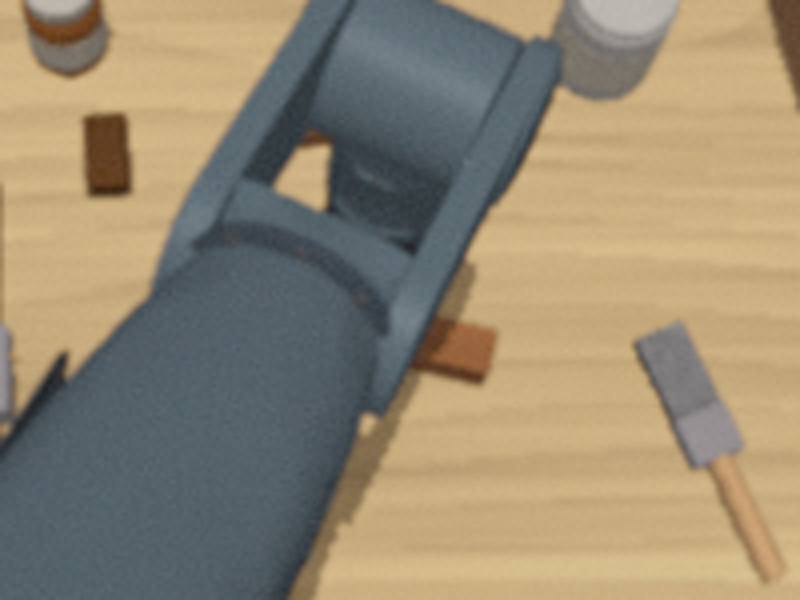

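The side view shows the fingers straddling the rail line at (340-470,320) in the crop, and the top view is blocked by the arm. I descend.

Emit:
apply_moves(plan=[{"translation":[0,0.0015,0.03],"angular":[0,0,0.003],"hand":0.085},{"translation":[0,0.0015,0.03],"angular":[0,0,0.003],"hand":0.085},{"translation":[0,0,0.02],"angular":[0,0,0],"hand":0.085},{"translation":[0,0,0.007],"angular":[0,0,0],"hand":0.085},{"translation":[0,0,0],"angular":[0,0,0],"hand":0.085}])

```text
time_s: 3.88
eef_pos: [0.5983, -0.1658, 0.0159]
eef_rot: [0.0, 0.792, 0.611, 0.0]
wrist_force: [0.0, 0.7, 0.7]
opening: 0.994
```

```bash
python3 -c "
from go import *
plan([.5945,-.165,.012],1.314-np.pi/2)
for n,(x,y) in dict(side=(225,90)).items():
    c=ctrl.camera(n);cv2.imwrite(f'pics/{n}3.png',cv2.resize(c['img'][y:y+150,x:x+200,::-1],None,fx=4,fy=4,interpolation=2))
"
```

```text
t 3.88 p [ 0.5983 -0.1658  0.0159] F [0.03 0.66 0.71] op 84.9 q [-0.46  0.51  1.61  0.    1.03 -0.2 ]
jaw yaw -0.2566 zaxis [ 6.e-04 -3.e-04 -1.e+00]
trans(tool) [-0.0001 -0.0039  0.0039]
rot [0.0006 0.0001 0.0002] then trans [-0.0001 -0.0039  0.0039]
rot [-2.0000e-04  1.0000e-03 -3.1414e+00] then trans [0.0001 0.0039 0.0039]
```

View pics/side3.png

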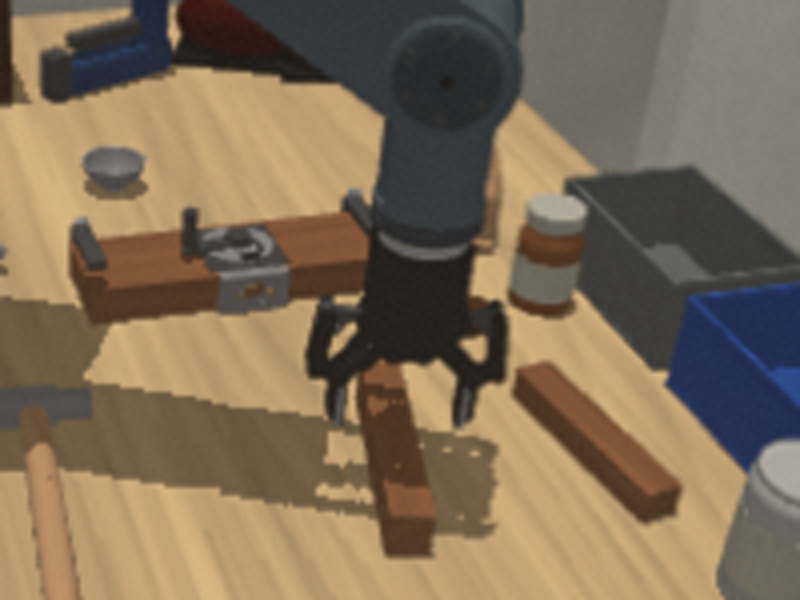

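The fingers straddle the rail at crop (335,410) and (462,410). I make a small correction and close.

Emit:
apply_moves(plan=[{"translation":[0,-0.004,0.003],"angular":[0,0,0],"hand":0.085},{"translation":[0,0,0],"angular":[0,0,0],"hand":0.045},{"translation":[0,0,0],"angular":[0,0,0],"hand":0.045},{"translation":[0,0,0],"angular":[0,0,0],"hand":0.028},{"translation":[0,0,0],"angular":[0,0,0],"hand":0.028},{"translation":[0,0,0],"angular":[0,0,0],"hand":0.028}])

```text
time_s: 4.68
eef_pos: [0.5953, -0.1653, 0.0134]
eef_rot: [0.001, 0.792, 0.611, 0.001]
wrist_force: [1.3, 0.5, 6.5]
opening: 0.363
```

```bash
python3 -c "
from go import *
plan([.5945,-.165,.012],1.314-np.pi/2)
for n,(x,y) in dict(side=(225,90),top=(150,60)).items():
    c=ctrl.camera(n);cv2.imwrite(f'pics/{n}4.png',cv2.resize(c['img'][y:y+150,x:x+200,::-1],None,fx=4,fy=4,interpolation=2))
"
```

```text
t 4.67 p [ 0.5953 -0.1653  0.0134] F [1.35 0.49 6.5 ] op 31.0 q [-0.46  0.5   1.62  0.    1.02 -0.21]
jaw yaw -0.257 zaxis [ 0.0025 -0.0011 -1.    ]
trans(tool) [ 0.0001 -0.0008  0.0014]
rot [ 0.0027  0.0004 -0.0002] then trans [ 0.0001 -0.0008  0.0014]
rot [ 7.0000e-04 -4.2000e-03  3.1414e+00] then trans [-0.0001  0.0008  0.0014]
```

View pics/side4.png

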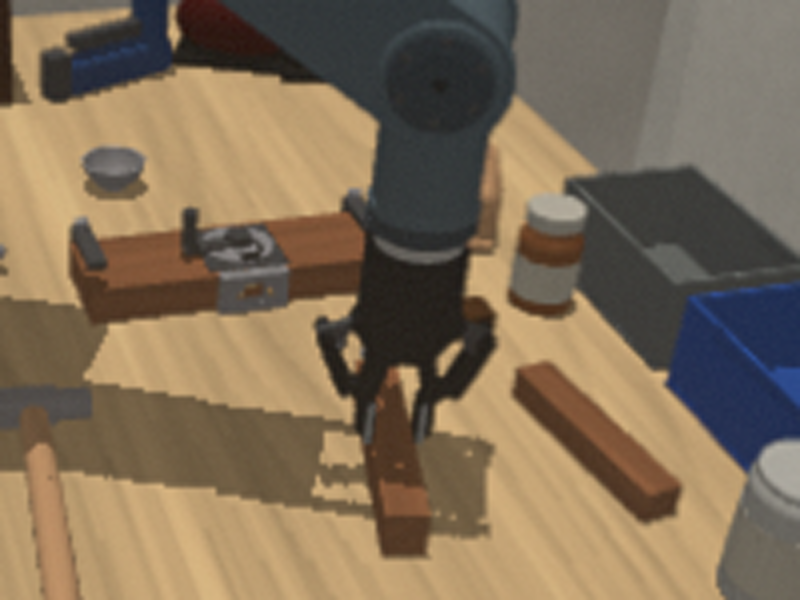

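View pics/top4.png

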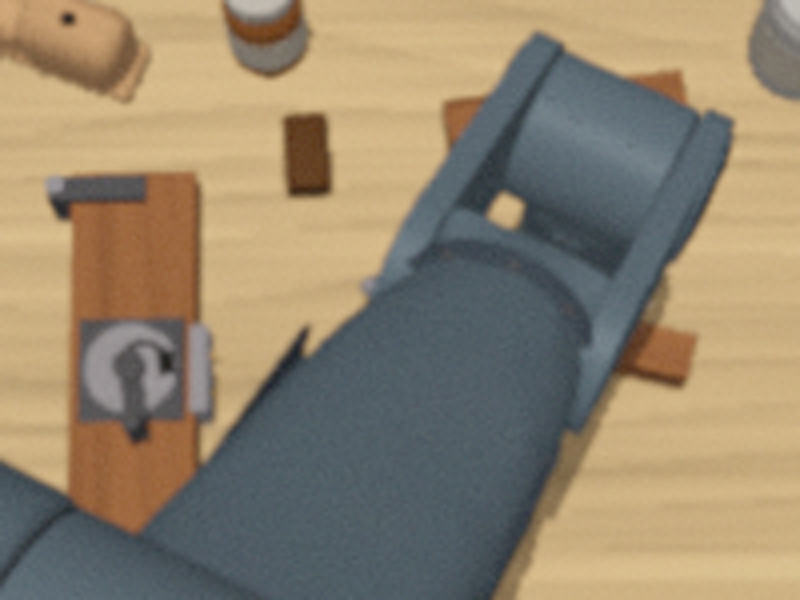

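The rail is gripped: opening 31 mm, pads on its sides in the side view. There is about 6 N of downward load, so I ease up slightly and turn to the upright's yaw.

Emit:
apply_moves(plan=[{"translation":[0,0,-0.0008],"angular":[0,0,0],"hand":0.028},{"translation":[0,0,0],"angular":[0,0,-0.07],"hand":0.028},{"translation":[0,0,0],"angular":[0,0,-0.07],"hand":0.028},{"translation":[0,0,0],"angular":[0,0,-0.07],"hand":0.028},{"translation":[0,0,0],"angular":[0,0,-0.064],"hand":0.028},{"translation":[0,0,0],"angular":[0,0,0],"hand":0.028}])

```text
time_s: 5.52
eef_pos: [0.5939, -0.1645, 0.0134]
eef_rot: [-0.0, 0.701, 0.713, 0.0]
wrist_force: [0.2, 0.8, 5.7]
opening: 0.365
```

```bash
python3 -c "
from go import *
plan([.5664,-.0676,.0134],.017)
"
```

```text
t 5.53 p [ 0.5939 -0.1645  0.0134] F [0.17 0.8  5.73] op 31.2 q [-0.46  0.5   1.62  0.    1.02 -0.48]
jaw yaw 0.0177 zaxis [-4.e-04  4.e-04 -1.e+00]
trans(tool) [ 0.0974 -0.0258  0.    ]
rot [-0.0003 -0.0004  0.0007] then trans [ 0.0974 -0.0259 -0.    ]
rot [ 6.0000e-04 -5.0000e-04 -3.1409e+00] then trans [-0.0974  0.0259 -0.    ]
```

Emit:
apply_moves(plan=[{"translation":[0.012,-0.0034,-0.0008],"angular":[0,0,0],"hand":0.028},{"translation":[0.012,-0.0034,-0.0008],"angular":[0,0,0],"hand":0.028},{"translation":[0.012,-0.0034,0],"angular":[0,0,0],"hand":0.028},{"translation":[0.012,-0.0034,0],"angular":[0,0,0],"hand":0.028},{"translation":[0.012,-0.0034,0],"angular":[0,0,0],"hand":0.028},{"translation":[0.012,-0.0034,0],"angular":[0,0,0],"hand":0.028},{"translation":[0.01,-0.003,0],"angular":[0,0,0],"hand":0.028},{"translation":[0,0,0],"angular":[0,0,0],"hand":0.028},{"translation":[0,0,0],"angular":[0,0,0],"hand":0.028}])

```text
time_s: 6.65
eef_pos: [0.5695, -0.0834, 0.0148]
eef_rot: [0.0, 0.701, 0.713, 0.0]
wrist_force: [0.6, 0.8, -3.5]
opening: 0.362
```

```bash
python3 -c "
from go import *
plan([.5664,-.0676,.0134],.017)
import pickle
cs={}
for n,(x,y) in dict(side=(225,90),top=(150,60)).items():
    c=ctrl.camera(n);cs[n]=c;cv2.imwrite(f'pics/{n}5.png',cv2.resize(c['img'][y:y+150,x:x+200,::-1],None,fx=4,fy=4,interpolation=2))
pickle.dump(cs,open('c5.pkl','wb'))
"
```

```text
t 6.65 p [ 0.5695 -0.0834  0.0148] F [ 0.62  0.83 -3.48] op 30.9 q [-0.35  0.43  1.73 -0.    0.98 -0.37]
jaw yaw 0.017 zaxis [ 5.e-04 -4.e-04 -1.e+00]
trans(tool) [ 0.0159 -0.0028  0.0014]
rot [0.0005 0.0004 0.    ] then trans [ 0.0159 -0.0028  0.0014]
rot [-6.0000e-04  8.0000e-04 -3.1416e+00] then trans [-0.0159  0.0028  0.0014]
```

View pics/side5.png

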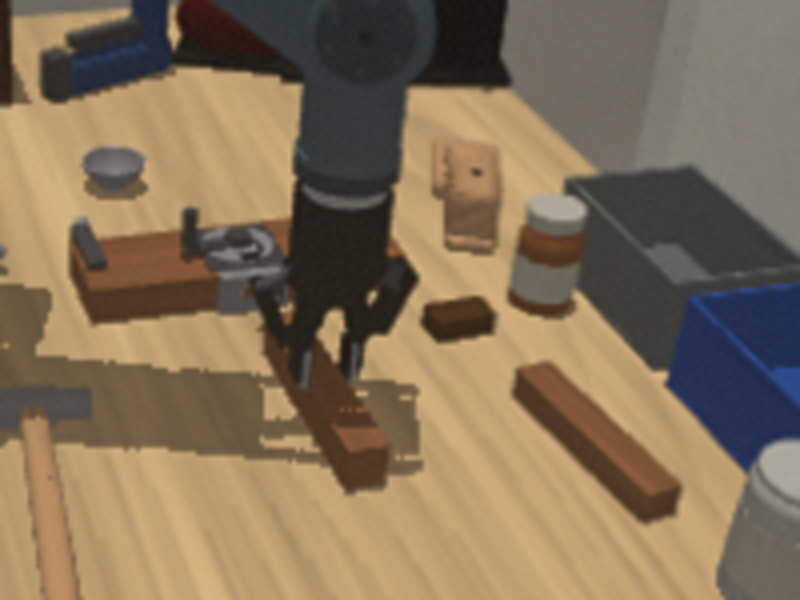

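View pics/top5.png

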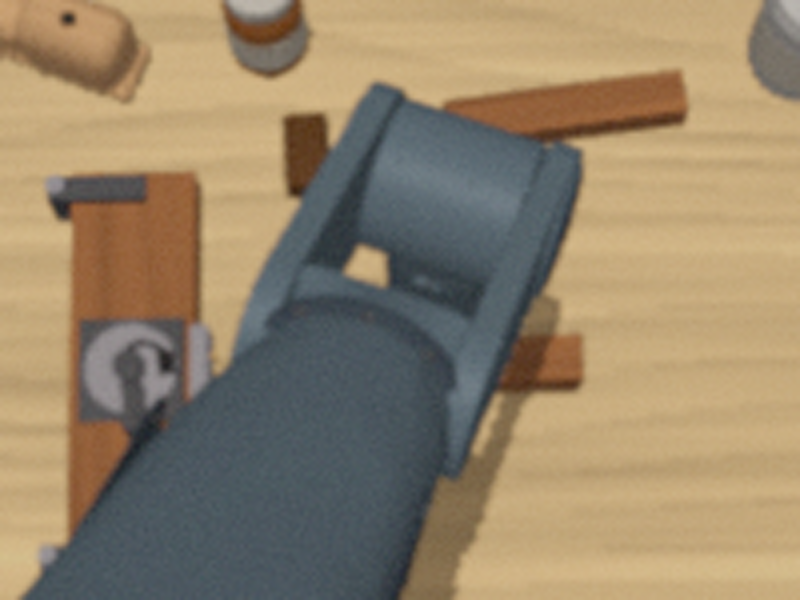

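```bash
cat > edges.py <<'E'
from fit import *
def scan(img,pts,axis,rng,n=1):
    g=cv2.GaussianBlur(img.astype(float),(0,0),0.7)
    return g
def upright(c):
    g=cv2.GaussianBlur(c['img'].astype(float),(0,0),.8)[...,2]  # blue: tan bright vs brown dark
    out={}
    for name,(lo,hi) in dict(R=(194,207),L=(161,174)).items():
        P=[]
        for v in list(range(112,138))+list(range(168,192)):
            row=np.diff(g[v,lo:hi])*(1 if name=='R' else -1)
            k=int(row.argmax());
            if 0<k<len(row)-1:
                a,b,d=row[k-1:k+2];s=.5*(a-d)/(a-2*b+d);P.append((lo+k+.5+s,v))
        out[name]=np.array(P)
    return out
if __name__=='__main__':
    c=pickle.load(open('c0.pkl','rb'))['top']
    e=upright(c)
    for n,P in e.items():
        W=np.array([hit(c,u,v,.036) for u,v in P])
        k=np.polyfit(W[:,0],W[:,1],1);r=W[:,1]-np.polyval(k,W[:,0]);m=abs(r)<.002
        k=np.polyfit(W[m,0],W[m,1],1);print(n,'y at x=.5628',np.polyval(k,.5628).round(4),'slope',k[0].round(4),'yaw',np.round(np.pi/2-np.arctan(-0)+np.arctan(k[0]),4),m.sum(),W[m,1].std())
E
python3 edges.py
python3 - <<'E'
from h import *;import pickle
c=pickle.load(open('c5.pkl','rb'))['top']
g=cv2.GaussianBlur(c['img'].astype(float),(0,0),.8)[...,2]
for u in range(281,294,2):
    print(u,g[138:164,u].round(0).astype(int).tolist())
E
```

```text
R y at x=.5628 0.0935 slope 0.0121 yaw 1.5829 50 0.0010273335684677699
L y at x=.5628 0.1873 slope 0.0135 yaw 1.5843 40 0.001053660128021779
281 [69, 74, 76, 76, 73, 64, 50, 40, 36, 36, 36, 36, 35, 33, 33, 35, 35, 32, 34, 46, 64, 83, 99, 111, 119, 123]
283 [79, 80, 78, 74, 69, 60, 48, 39, 36, 36, 37, 36, 35, 34, 36, 38, 37, 35, 40, 59, 85, 107, 120, 126, 127, 127]
285 [80, 79, 76, 73, 68, 58, 45, 39, 40, 41, 40, 40, 41, 45, 49, 51, 47, 41, 44, 65, 95, 117, 125, 126, 127, 128]
287 [81, 79, 76, 73, 70, 62, 52, 49, 52, 55, 56, 56, 55, 57, 58, 56, 50, 42, 43, 63, 94, 117, 125, 127, 127, 128]
289 [94, 94, 95, 97, 95, 84, 69, 60, 58, 60, 61, 60, 57, 59, 60, 57, 49, 41, 42, 64, 96, 117, 125, 126, 127, 128]
291 [126, 123, 119, 117, 110, 95, 75, 64, 60, 59, 61, 60, 59, 59, 58, 56, 48, 38, 42, 65, 96, 118, 125, 127, 128, 129]
293 [130, 126, 120, 115, 107, 90, 73, 65, 62, 62, 61, 59, 58, 58, 59, 58, 50, 43, 50, 75, 103, 120, 126, 128, 128, 128]
```

Run:
```python
from h import *;import pickle
c=pickle.load(open('c5.pkl','rb'))['top']
for v,z in((143.4,.04),(154.2,.04),(157.6,0)): print(v,hit(c,289,v,z).round(4))
print('end',hit(c,150+581/4,149,.04))
# side cam tail corners
s=pickle.load(open('c5.pkl','rb'))['side']
for p in[(388,437),(347,449)]: print(hit(s,225+(p[0]+.5)/4-.5,90+(p[1]+.5)/4-.5,.04))
# tool line prediction at same y
p=np.array([.5695,-.0834]);a=.017+np.pi/2;d=np.array([np.cos(a),np.sin(a)])
print('tail by tool',p-.1*d, 'rail centreline x at y=-.14:',p[0]+(-.14-p[1])/d[1]*d[0])
up=np.array([.5628,.1414])
for yaw in(1.58,1.585,1.59):
    n=np.array([np.cos(yaw),np.sin(yaw)]);print(yaw,'centre x at .012 before', up-(.051+.025+.138)*n)
```

```text
143.4 [ 0.5853 -0.1609  0.04  ]
154.2 [ 0.5535 -0.1602  0.04  ]
157.6 [ 0.5545 -0.1629  0.    ]
end [ 0.5686375  -0.17828981  0.04      ]
[ 0.58897259 -0.16857559  0.04      ]
[ 0.5527817  -0.17605341  0.04      ]
tail by tool [ 0.57119992 -0.18338555] rail centreline x at y=-.14: 0.5704622927026498
1.58 centre x at .012 before [ 0.56476956 -0.07259094]
1.585 centre x at .012 before [ 0.56583948 -0.07257841]
1.59 centre x at .012 before [ 0.56690933 -0.07256054]
```

Emit:
apply_moves(plan=[{"translation":[0,-0.0015,0.0004],"angular":[0,0,0.003],"hand":0.028},{"translation":[0.003,-0.0015,0.0003],"angular":[0,0,0],"hand":0.028},{"translation":[0.004,0,0],"angular":[0,0,0],"hand":0.028},{"translation":[0.004,0,0],"angular":[0,0,0],"hand":0.028},{"translation":[0,0,0],"angular":[0,0,0],"hand":0.028},{"translation":[0,0,0],"angular":[0,0,0],"hand":0.028}])

```text
time_s: 7.5
eef_pos: [0.5661, -0.0721, 0.014]
eef_rot: [0.0, 0.702, 0.712, 0.0]
wrist_force: [0.3, -0.0, -3.7]
opening: 0.369
```

```bash
python3 -c "
from go import *
plan([.5658,-.0676,.0140],.0142)
c=ctrl.camera('side');x,y=260,120;cv2.imwrite(f'pics/side6.png',cv2.resize(c['img'][y:y+75,x:x+100,::-1],None,fx=8,fy=8,interpolation=2))
"
```

```text
t 7.5 p [ 0.5661 -0.0721  0.014 ] F [ 0.34 -0.   -3.66] op 31.5 q [-0.33  0.42  1.74 -0.    0.98 -0.35]
jaw yaw 0.0143 zaxis [ 1.e-04 -1.e-04 -1.e+00]
trans(tool) [ 0.0045 -0.0003  0.    ]
rot [0.0001 0.0001 0.0001] then trans [ 0.0045 -0.0003  0.    ]
rot [-2.0000e-04  2.0000e-04 -3.1415e+00] then trans [-0.0045  0.0003  0.    ]
```

View pics/side6.png

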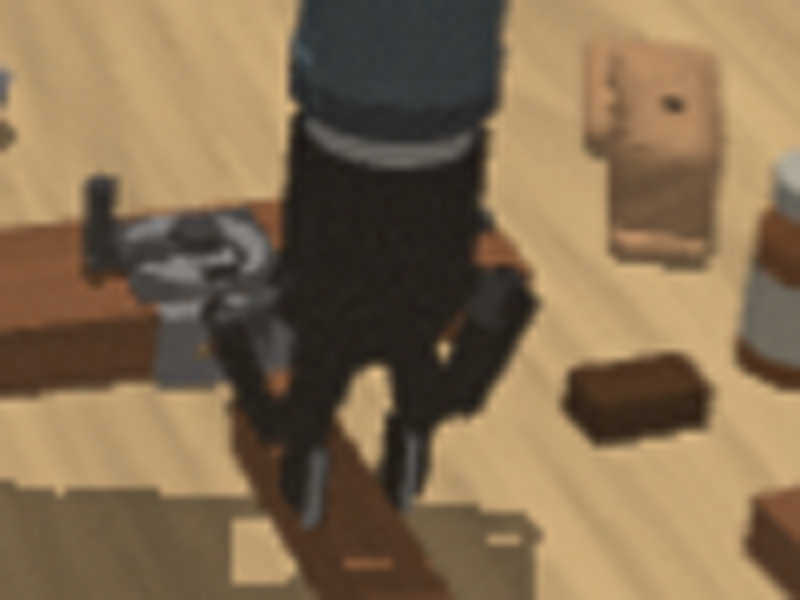

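The finger hides the stud in the side crop. The rail still hangs a hair off the bench (Fz -3.7), so I lower it and go on gently in small steps.

Emit:
apply_moves(plan=[{"translation":[0.002,0,0.0004],"angular":[0,0,0],"hand":0.028},{"translation":[0.002,0,0.0003],"angular":[0,0,0],"hand":0.028},{"translation":[0.002,0,0],"angular":[0,0,0],"hand":0.028},{"translation":[0.002,0,0],"angular":[0,0,0],"hand":0.028},{"translation":[0,0,0],"angular":[0,0,0],"hand":0.028}])

```text
time_s: 8.18
eef_pos: [0.5662, -0.064, 0.0135]
eef_rot: [0.0, 0.702, 0.712, 0.0]
wrist_force: [0.7, 0.0, -0.0]
opening: 0.368
```

```bash
python3 -c "
from go import *
plan([.5658,-.0676,.0140],.0142)
"
```

```text
t 8.18 p [ 0.5662 -0.064   0.0135] F [ 0.66  0.03 -0.04] op 31.4 q [-0.32  0.42  1.74  0.    0.98 -0.34]
jaw yaw 0.0141 zaxis [ 5.e-04  1.e-04 -1.e+00]
trans(tool) [-0.0036 -0.0004 -0.0005]
rot [ 0.0005 -0.0001 -0.0001] then trans [-0.0036 -0.0004 -0.0005]
rot [-1.0000e-04 -7.0000e-04  3.1415e+00] then trans [ 0.0036  0.0004 -0.0005]
```

Emit:
apply_moves(plan=[{"translation":[0.0015,0,0],"angular":[0,0,0],"hand":0.028},{"translation":[0.0015,0,0],"angular":[0,0,0],"hand":0.028},{"translation":[0.0015,0,0],"angular":[0,0,0],"hand":0.028},{"translation":[0.0015,0,0],"angular":[0,0,0],"hand":0.028}])

```text
time_s: 8.68
eef_pos: [0.5661, -0.0583, 0.0135]
eef_rot: [0.0, 0.702, 0.712, 0.0]
wrist_force: [0.1, -3.0, 0.5]
opening: 0.366
```

Emit:
apply_moves(plan=[{"translation":[0.0015,0,0],"angular":[0,0,0],"hand":0.028},{"translation":[0.0015,0,0],"angular":[0,0,0],"hand":0.028},{"translation":[0.0015,0,0],"angular":[0,0,0],"hand":0.028},{"translation":[0,0,0],"angular":[0,0,0],"hand":0.028}])

```text
time_s: 9.18
eef_pos: [0.566, -0.0536, 0.0135]
eef_rot: [0.0, 0.702, 0.712, 0.0]
wrist_force: [-0.1, -2.7, 2.5]
opening: 0.366
```

```bash
python3 -c "
from go import *
plan([.5658,-.0676,.0135],.0142)
c=ctrl.camera('side');x,y=260,120;cv2.imwrite(f'pics/side7.png',cv2.resize(c['img'][y:y+75,x:x+100,::-1],None,fx=8,fy=8,interpolation=2))
c=ctrl.camera('top');x,y=150,90;cv2.imwrite(f'pics/top7.png',cv2.resize(c['img'][y:y+120,x:x+160,::-1],None,fx=5,fy=5,interpolation=2))
"
```

```text
t 9.18 p [ 0.566  -0.0536  0.0135] F [-0.13 -2.74  2.5 ] op 31.2 q [-0.3   0.42  1.75  0.    0.98 -0.32]
jaw yaw 0.0141 zaxis [ 4.e-04  0.e+00 -1.e+00]
trans(tool) [-0.014  -0.0004 -0.0001]
rot [ 0.0004 -0.     -0.0001] then trans [-0.014  -0.0004 -0.    ]
rot [-0.0000e+00 -6.0000e-04  3.1415e+00] then trans [ 0.014   0.0004 -0.    ]
```

View pics/side7.png

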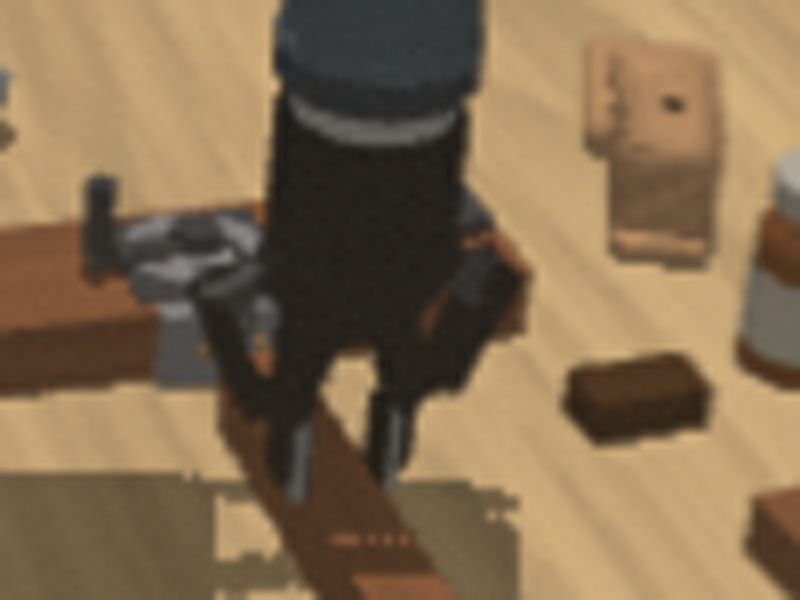

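View pics/top7.png

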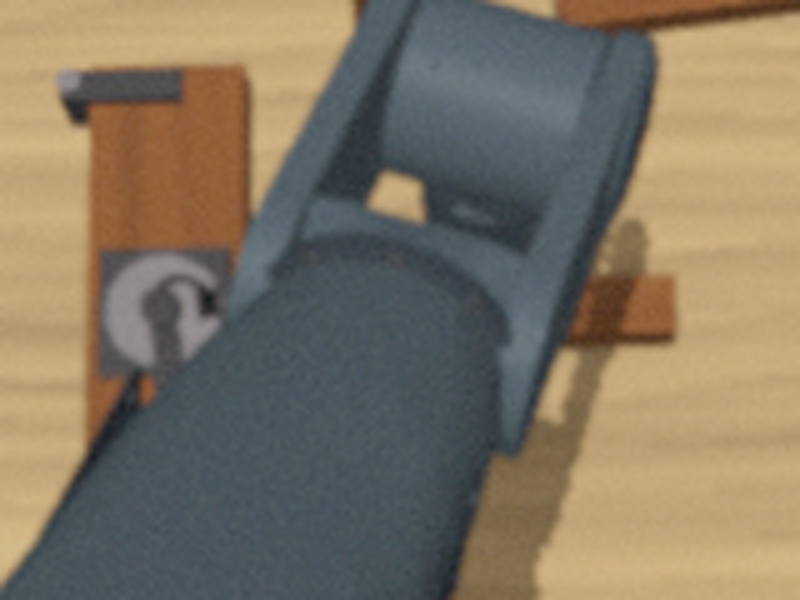

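The rail has followed without slip: its tail is at top-crop (675,310), and sideways force is about 0. The ball is at the mouth by my reckoning. I continue gently.

Emit:
apply_moves(plan=[{"translation":[0.002,0,-0.0002],"angular":[0,0,0],"hand":0.028},{"translation":[0.002,0,0],"angular":[0,0,0],"hand":0.028},{"translation":[0.002,0,0],"angular":[0,0,0],"hand":0.028}])

```text
time_s: 9.65
eef_pos: [0.5657, -0.0476, 0.0135]
eef_rot: [0.0, 0.702, 0.712, -0.0]
wrist_force: [-1.1, -3.2, 1.9]
opening: 0.368
```

Emit:
apply_moves(plan=[{"translation":[0.002,0,0],"angular":[0,0,0],"hand":0.028},{"translation":[0.002,0,0],"angular":[0,0,0],"hand":0.028},{"translation":[0.002,0,0],"angular":[0,0,0],"hand":0.028}])

```text
time_s: 10.02
eef_pos: [0.5657, -0.0416, 0.0135]
eef_rot: [0.0, 0.702, 0.712, 0.0]
wrist_force: [1.7, -2.6, 0.6]
opening: 0.369
```

Emit:
apply_moves(plan=[{"translation":[0.002,0,0],"angular":[0,0,0],"hand":0.028},{"translation":[0.002,0,0],"angular":[0,0,0],"hand":0.028},{"translation":[0.002,0,0],"angular":[0,0,0],"hand":0.028}])

```text
time_s: 10.4
eef_pos: [0.5656, -0.0356, 0.0135]
eef_rot: [0.0, 0.702, 0.712, 0.0]
wrist_force: [1.0, -2.6, 1.4]
opening: 0.374
```

Emit:
apply_moves(plan=[{"translation":[0.002,0,0],"angular":[0,0,0],"hand":0.028},{"translation":[0.002,0,0],"angular":[0,0,0],"hand":0.028},{"translation":[0.002,0,0],"angular":[0,0,0],"hand":0.028}])

```text
time_s: 10.78
eef_pos: [0.5655, -0.0296, 0.0135]
eef_rot: [0.0, 0.702, 0.712, 0.0]
wrist_force: [1.3, -2.2, 0.5]
opening: 0.363
```

Emit:
apply_moves(plan=[{"translation":[0.0015,0,0],"angular":[0,0,0],"hand":0.028},{"translation":[0.0015,0,0],"angular":[0,0,0],"hand":0.028}])

```text
time_s: 11.02
eef_pos: [0.5655, -0.0266, 0.0135]
eef_rot: [0.0, 0.702, 0.712, 0.0]
wrist_force: [1.8, -3.4, 1.4]
opening: 0.372
```

Emit:
apply_moves(plan=[{"translation":[0.0015,0,0],"angular":[0,0,0],"hand":0.028},{"translation":[0,0,0],"angular":[0,0,0],"hand":0.028}])

```text
time_s: 11.28
eef_pos: [0.5654, -0.0249, 0.0135]
eef_rot: [-0.0, 0.702, 0.712, 0.0]
wrist_force: [1.1, -1.7, -0.2]
opening: 0.369
```

```bash
python3 -c "
from go import *
plan([.5658,-.0676,.0135],.0142)
c=ctrl.camera('side');x,y=260,120;cv2.imwrite(f'pics/side8.png',cv2.resize(c['img'][y:y+75,x:x+100,::-1],None,fx=8,fy=8,interpolation=2))
c=ctrl.camera('top');x,y=150,90;cv2.imwrite(f'pics/top8.png',cv2.resize(c['img'][y:y+120,x:x+160,::-1],None,fx=5,fy=5,interpolation=2))
"
```

```text
t 11.28 p [ 0.5654 -0.0249  0.0135] F [ 1.07 -1.66 -0.22] op 31.5 q [-0.25  0.41  1.75  0.    0.97 -0.27]
jaw yaw 0.014 zaxis [ 1.e-04  3.e-04 -1.e+00]
trans(tool) [-0.0427 -0.0002 -0.    ]
rot [ 0.0001 -0.0003 -0.0002] then trans [-0.0427 -0.0002  0.    ]
rot [-5.0000e-04 -1.0000e-04  3.1414e+00] then trans [0.0427 0.0002 0.    ]
```

View pics/side8.png

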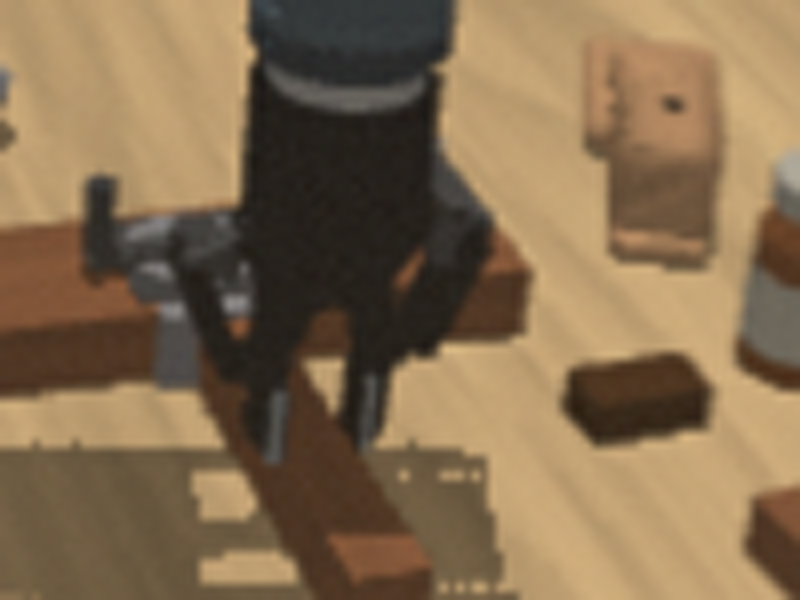

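View pics/top8.png

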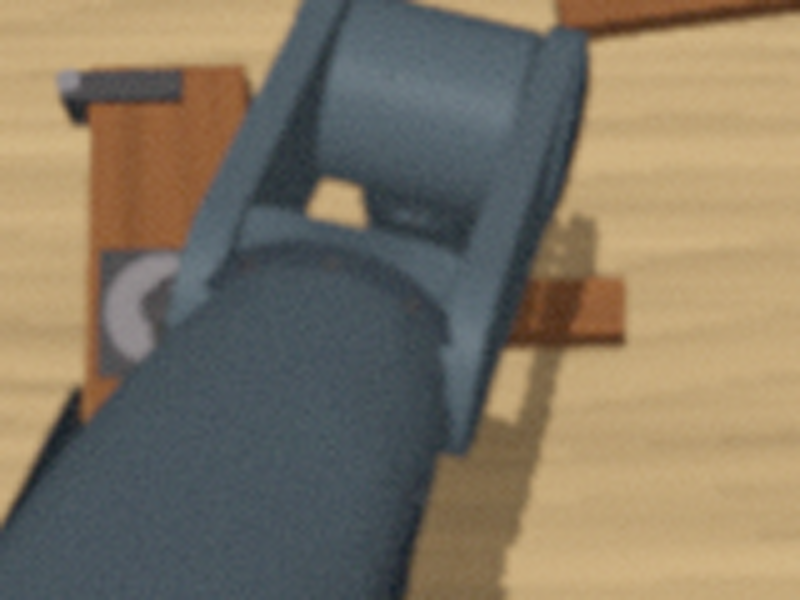

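The rail is square and entering: tail at top-crop (625,310), end still short of the plate. I go on in 1 mm steps and watch Fy.

Emit:
apply_moves(plan=[{"translation":[0.001,0,0],"angular":[0,0,0],"hand":0.028},{"translation":[0.001,0,0],"angular":[0,0,0],"hand":0.028}])

```text
time_s: 11.62
eef_pos: [0.5654, -0.0233, 0.0135]
eef_rot: [0.0, 0.702, 0.712, -0.0]
wrist_force: [1.1, -3.7, 0.4]
opening: 0.366
```

Emit:
apply_moves(plan=[{"translation":[0.001,0,0],"angular":[0,0,0],"hand":0.028},{"translation":[0.001,0,0],"angular":[0,0,0],"hand":0.028}])

```text
time_s: 11.88
eef_pos: [0.5653, -0.0212, 0.0135]
eef_rot: [0.0, 0.702, 0.712, -0.0]
wrist_force: [1.9, -2.7, 0.8]
opening: 0.365
```

Emit:
apply_moves(plan=[{"translation":[0.001,0,0],"angular":[0,0,0],"hand":0.028},{"translation":[0.001,0,0],"angular":[0,0,0],"hand":0.028}])

```text
time_s: 12.12
eef_pos: [0.5653, -0.0191, 0.0135]
eef_rot: [0.0, 0.702, 0.712, 0.0]
wrist_force: [0.7, -3.1, 0.1]
opening: 0.368
```

Emit:
apply_moves(plan=[{"translation":[0.001,0,0],"angular":[0,0,0],"hand":0.028},{"translation":[0.001,0,0],"angular":[0,0,0],"hand":0.028}])

```text
time_s: 12.38
eef_pos: [0.5653, -0.0174, 0.0135]
eef_rot: [0.0, 0.702, 0.712, -0.0]
wrist_force: [0.4, -3.9, 1.1]
opening: 0.367
```

Emit:
apply_moves(plan=[{"translation":[0.001,0,0],"angular":[0,0,0],"hand":0.028},{"translation":[0.001,0,0],"angular":[0,0,0],"hand":0.028}])

```text
time_s: 12.62
eef_pos: [0.5653, -0.016, 0.0135]
eef_rot: [0.001, 0.702, 0.712, -0.0]
wrist_force: [0.7, -10.1, -0.0]
opening: 0.365
```

```bash
python3 -c "
from go import *
plan([.5658,-.0676,.0135],.0142)
c=ctrl.camera('side');x,y=260,120;cv2.imwrite(f'pics/side9.png',cv2.resize(c['img'][y:y+75,x:x+100,::-1],None,fx=8,fy=8,interpolation=2))
c=ctrl.camera('top');x,y=150,90;cv2.imwrite(f'pics/top9.png',cv2.resize(c['img'][y:y+120,x:x+160,::-1],None,fx=5,fy=5,interpolation=2))
"
```

```text
t 12.62 p [ 0.5653 -0.016   0.0135] F [  0.73 -10.06  -0.02] op 31.2 q [-0.24  0.41  1.76 -0.    0.97 -0.25]
jaw yaw 0.0143 zaxis [ 1.0e-04 -1.5e-03 -1.0e+00]
trans(tool) [-0.0516 -0.0003  0.0001]
rot [0.0001 0.0015 0.0001] then trans [-0.0516 -0.0003  0.    ]
rot [-2.3000e-03  1.0000e-04 -3.1415e+00] then trans [0.0516 0.0003 0.    ]
```

View pics/side9.png

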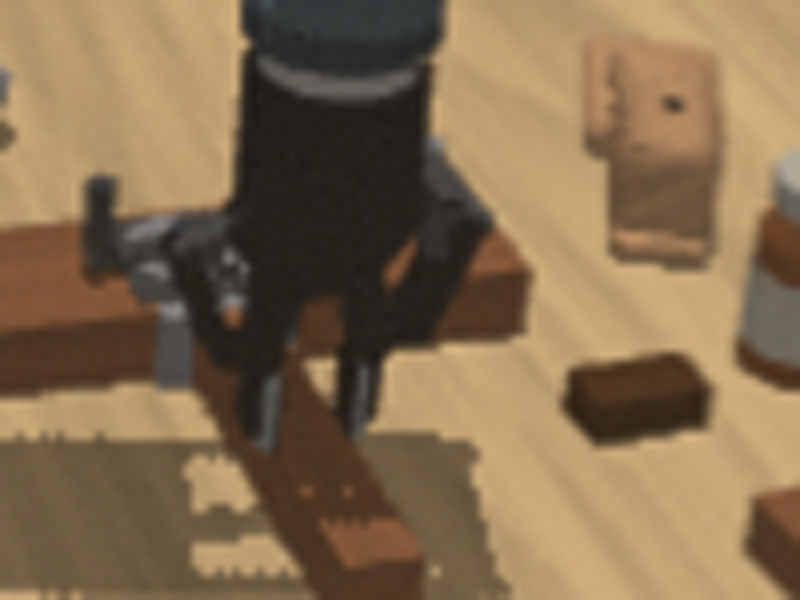

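View pics/top9.png

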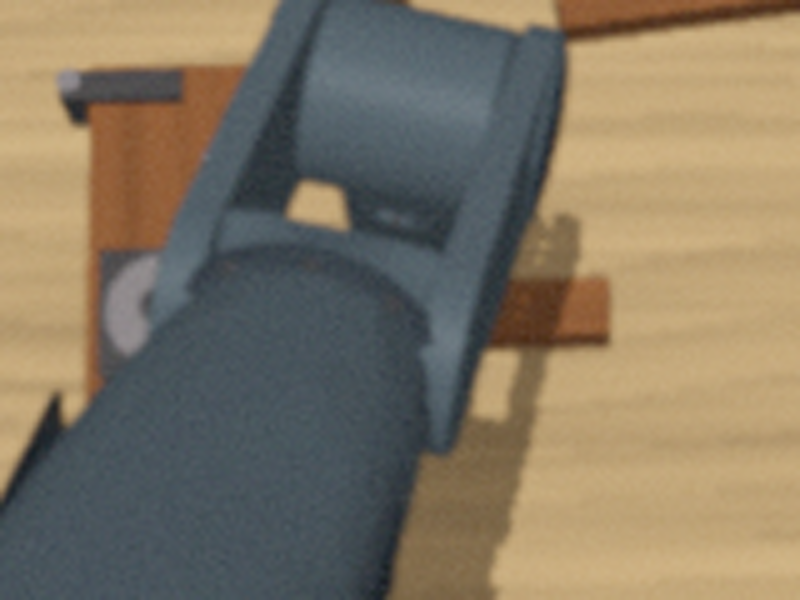

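Contact: Fy is -10 N and the rail end is at the plate. I back off to relieve the pins, then release.

Emit:
apply_moves(plan=[{"translation":[-0.001,0,0],"angular":[0,0,0],"hand":0.028},{"translation":[-0.0005,0,0],"angular":[0,0,0],"hand":0.028},{"translation":[0,0,0],"angular":[0,0,0],"hand":0.028}])

```text
time_s: 13.1
eef_pos: [0.5653, -0.0162, 0.0135]
eef_rot: [-0.0, 0.702, 0.712, 0.0]
wrist_force: [1.5, -0.0, 0.7]
opening: 0.367
```

```bash
python3 -c "
from go import *
plan([.5658,-.0676,.0135],.0142)
"
```

```text
t 13.1 p [ 0.5653 -0.0162  0.0135] F [ 1.53 -0.04  0.66] op 31.4 q [-0.24  0.41  1.76  0.    0.97 -0.25]
jaw yaw 0.014 zaxis [ 0.e+00  7.e-04 -1.e+00]
trans(tool) [-0.0515 -0.0002 -0.    ]
rot [ 0.     -0.0007 -0.0002] then trans [-0.0515 -0.0002 -0.    ]
rot [-1.2000e-03 -1.0000e-04  3.1414e+00] then trans [ 0.0515  0.0002 -0.    ]
```

Emit:
apply_moves(plan=[{"translation":[0,0,0],"angular":[0,0,0],"hand":0.055},{"translation":[0,0,0],"angular":[0,0,0],"hand":0.055},{"translation":[0,0,0],"angular":[0,0,0],"hand":0.055},{"translation":[0,0,-0.03],"angular":[0,0,0],"hand":0.055},{"translation":[0,0,-0.05],"angular":[0,0,0],"hand":0.055},{"translation":[-0.02,0,-0.06],"angular":[0,0,0],"hand":0.055},{"translation":[-0.06,0,-0.04],"angular":[0,0,0],"hand":0.04},{"translation":[-0.06,0,0],"angular":[0,0,0],"hand":0.02},{"translation":[-0.06,0,0],"angular":[0,0,0],"hand":0.02}])

```text
time_s: 14.22
eef_pos: [0.5681, -0.2101, 0.1885]
eef_rot: [0.001, 0.702, 0.712, 0.0]
wrist_force: [0.9, 0.5, -0.6]
opening: 0.231
```

```bash
python3 -c "
from go import *
import pickle
plan([.5658,-.0676,.0135],.0142)
cs={n:ctrl.camera(n) for n in('side','top')};pickle.dump(cs,open('c10.pkl','wb'))
c=cs['side'];x,y=225,120;cv2.imwrite(f'pics/side10.png',cv2.resize(c['img'][y:y+75,x:x+100,::-1],None,fx=8,fy=8,interpolation=2))
c=cs['top'];x,y=150,90;cv2.imwrite(f'pics/top10.png',cv2.resize(c['img'][y:y+120,x:x+160,::-1],None,fx=5,fy=5,interpolation=2))
"
```

```text
t 14.22 p [ 0.5681 -0.2101  0.1885] F [ 0.89  0.51 -0.65] op 19.7 q [-0.55  0.26  1.55  0.    1.33 -0.56]
jaw yaw 0.0148 zaxis [ 1.5e-03 -8.0e-04 -1.0e+00]
trans(tool) [ 0.1426 -0.0005  0.1749]
rot [0.0015 0.0008 0.0006] then trans [ 0.1425 -0.0003  0.175 ]
rot [-1.300e-03  2.300e-03 -3.141e+00] then trans [-0.1425  0.0003  0.175 ]
```

View pics/side10.png

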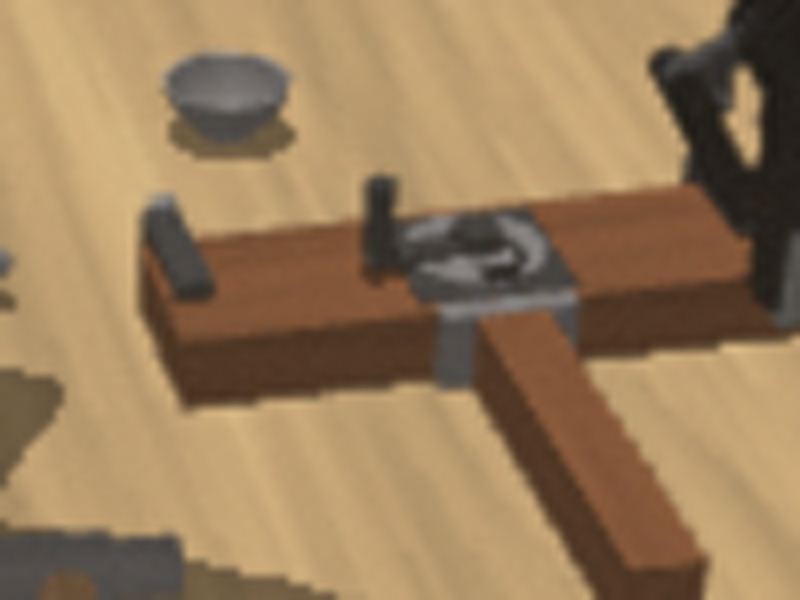

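View pics/top10.png

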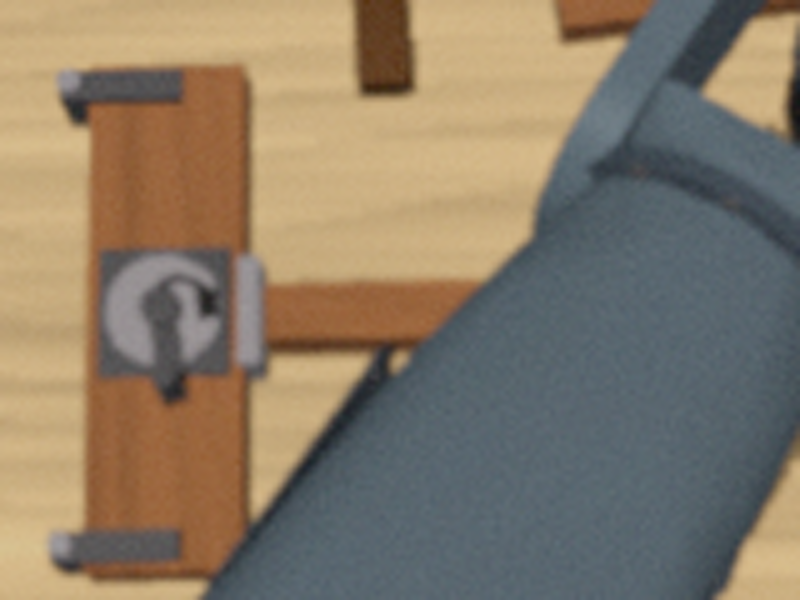

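The rail sits square against the plate: in the top crop its end is at (265,312), centred on the plate at (250,312). The lever points to (175,395) there. Now I measure the peg.

Run:
```python
from h import *;import pickle
cs=pickle.load(open('c10.pkl','rb'))
a=cs['top']['img'][135:180,160:210,::-1];b=cs['side']['img'][135:170,255:305,::-1]
f=lambda i:cv2.resize(i,(390,390*i.shape[0]//i.shape[1]),interpolation=2)
a,b=f(a),f(b);h=max(len(a),len(b));o=np.zeros((h,780,3),np.uint8);o[:len(a),:390]=a;o[:len(b),390:]=b
c=cs['top'];
cv2.imwrite('pics/peg.png',o)
for th in(-.3,-.2,-.1,0):
    d=3.156-th;P=[[.5628+.05*np.cos(d),.1414+.05*np.sin(d),z] for z in(.048,.085)]
    for n,(x,y) in dict(top=(160,135),side=(255,135)).items():
        p=proj(cs[n],P);print(th,n,((p-[x,y]+.5)*7.8-.5+([390,0] if n=='side' else 0)).round(0).tolist())
```

```text
-0.3 top [[217.0, 258.0], [202.0, 232.0]]
-0.3 side [[533.0, 135.0], [536.0, 65.0]]
-0.2 top [[204.0, 261.0], [188.0, 236.0]]
-0.2 side [[528.0, 131.0], [531.0, 61.0]]
-0.1 top [[190.0, 264.0], [174.0, 238.0]]
-0.1 side [[523.0, 126.0], [526.0, 56.0]]
0 top [[176.0, 265.0], [160.0, 239.0]]
0 side [[520.0, 121.0], [523.0, 51.0]]
```

View pics/peg.png

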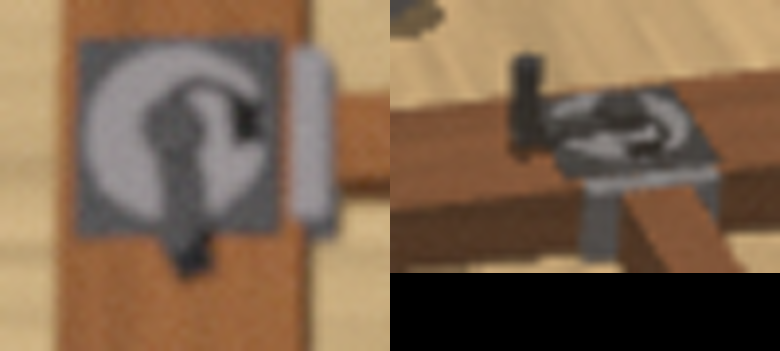

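The peg top is at about (188,245) in the left tile and (526,60) in the right, which fits θ ≈ -0.18, so the peg is near (0.514,0.132). I go above it with the jaws along the tangent.

Emit:
apply_moves(plan=[{"translation":[0.05,-0.008,0],"angular":[0,0,0],"hand":0.034},{"translation":[0.05,-0.008,0],"angular":[0,0,0],"hand":0.034},{"translation":[0.05,-0.008,0],"angular":[0,0,0],"hand":0.034},{"translation":[0.05,-0.008,0],"angular":[0,0,0],"hand":0.034},{"translation":[0.05,-0.008,0],"angular":[0,0,0],"hand":0.034},{"translation":[0.045,-0.008,0],"angular":[0,0,0],"hand":0.034},{"translation":[0.045,-0.008,0],"angular":[0,0,0],"hand":0.034},{"translation":[0,0,0],"angular":[0,0,-0.175],"hand":0.034},{"translation":[0,0,0],"angular":[0,0,-0.175],"hand":0.034},{"translation":[0,0,0],"angular":[0,0,-0.175],"hand":0.034}])

```text
time_s: 15.58
eef_pos: [0.5065, 0.1316, 0.1872]
eef_rot: [-0.0, 0.49, 0.872, -0.0]
wrist_force: [0.5, 0.4, 0.7]
opening: 0.399
```

Emit:
apply_moves(plan=[{"translation":[0,0,0],"angular":[0,0,-0.175],"hand":0.034},{"translation":[0,0,0],"angular":[0,0,-0.175],"hand":0.034},{"translation":[0,0,0],"angular":[0,0,-0.175],"hand":0.034},{"translation":[0,0,0],"angular":[0,0,-0.175],"hand":0.034},{"translation":[0,0,0],"angular":[0,0,-0.175],"hand":0.034},{"translation":[0,0,0],"angular":[0,0,-0.175],"hand":0.034},{"translation":[0,0,0],"angular":[0,0,-0.175],"hand":0.034},{"translation":[0,0,0],"angular":[0,0,0],"hand":0.034}])

```text
time_s: 16.58
eef_pos: [0.5067, 0.1312, 0.1873]
eef_rot: [-0.0, -0.096, 0.995, 0.0]
wrist_force: [0.4, -0.4, 0.6]
opening: 0.399
```

```bash
python3 -c "
from go import *
plan([.5137,.1317,.11],1.765)"
```

```text
t 16.57 p [0.5067 0.1312 0.1873] F [ 0.39 -0.39  0.57] op 34.1 q [ 0.03  0.09  1.76  0.    1.3  -1.74]
jaw yaw 1.7629 zaxis [-6.e-04  1.e-04 -1.e+00]
trans(tool) [-0.007  -0.0008  0.0773]
rot [ 0.0002 -0.0005 -0.0021] then trans [-0.007  -0.0008  0.0773]
rot [-8.0000e-04 -4.0000e-04  3.1395e+00] then trans [0.007  0.0008 0.0773]
```

Emit:
apply_moves(plan=[{"translation":[-0.007,0,0.03],"angular":[0,0,0],"hand":0.034},{"translation":[0,0,0.04],"angular":[0,0,0],"hand":0.034},{"translation":[0,0,0],"angular":[0,0,0],"hand":0.034}])

```text
time_s: 16.95
eef_pos: [0.511, 0.1322, 0.1144]
eef_rot: [-0.004, -0.095, 0.995, 0.0]
wrist_force: [-0.6, -0.6, 0.1]
opening: 0.397
```

```bash
python3 -c "
from go import *
plan([.5137,.1317,.058],1.765)
c=ctrl.camera('side');x,y=225,100;cv2.imwrite(f'pics/side11.png',cv2.resize(c['img'][y:y+75,x:x+100,::-1],None,fx=8,fy=8,interpolation=2))
c=ctrl.camera('top');x,y=150,90;cv2.imwrite(f'pics/top11.png',cv2.resize(c['img'][y:y+120,x:x+160,::-1],None,fx=5,fy=5,interpolation=2))
"
```

```text
t 16.95 p [0.511  0.1322 0.1144] F [-0.62 -0.6   0.08] op 33.9 q [ 0.03  0.19  1.8   0.    1.16 -1.73]
jaw yaw 1.761 zaxis [-7.3e-03 -1.0e-04 -1.0e+00]
trans(tool) [-0.003  -0.0011  0.0564]
rot [ 0.0013 -0.0072 -0.004 ] then trans [-0.0026 -0.001   0.0564]
rot [-1.1300e-02 -2.0000e-03  3.1376e+00] then trans [0.0026 0.001  0.0564]
```

View pics/side11.png

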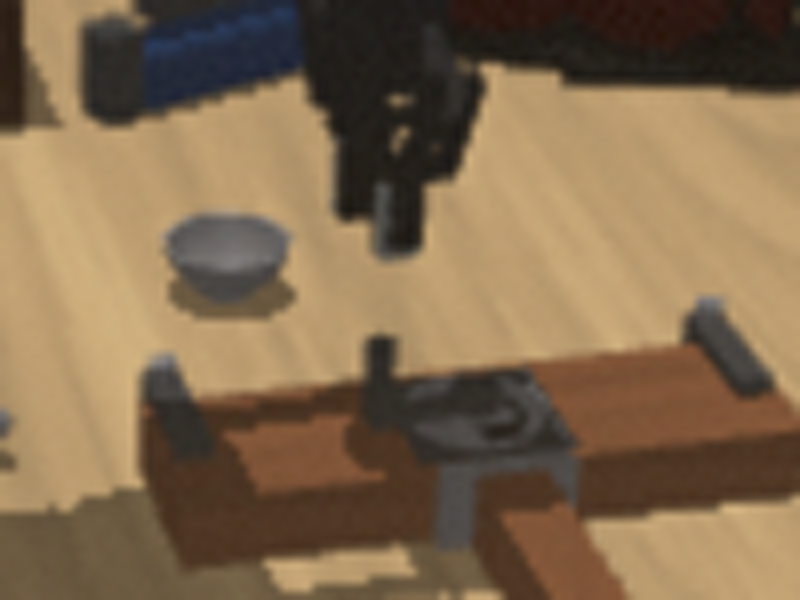

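View pics/top11.png

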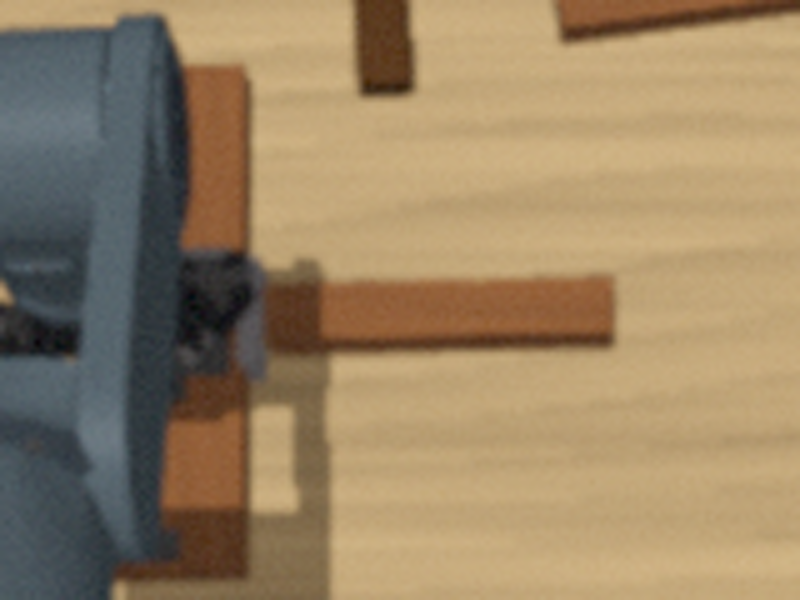

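```bash
python3 -c "
from h import *;import pickle
c=pickle.load(open('c10.pkl','rb'))['side']
P=[[.511,.1322,z] for z in(.1144,.127,.085,.048)]+[[.5137,.1317,z] for z in(.085,.048)]
print(((proj(c,P)-[225,100]+.5)*8-.5).round(0))
for y in(-1,1):
  for dz in (0,.01): print(((proj(c,[[.511-.19*.017*y,.1322+y*.017,.1144+dz]])-[225,100]+.5)*8-.5).round())
"
```

```text
[[380. 283.]
 [381. 257.]
 [377. 341.]
 [374. 413.]
 [383. 341.]
 [380. 413.]]
[[397. 300.]]
[[398. 279.]]
[[363. 266.]]
[[364. 246.]]
```

The side crop shows the peg top at (381,343), where my model predicts (383,341), and the fingertips above and either side of it at (352,215) and (400,250). I descend to cage it.

Emit:
apply_moves(plan=[{"translation":[-0.002,-0.001,0.02],"angular":[0,0,0],"hand":0.034},{"translation":[0,0,0.02],"angular":[0,0,0],"hand":0.034},{"translation":[0,0,0.016],"angular":[0,0,0],"hand":0.034},{"translation":[0,0,0],"angular":[0,0,0],"hand":0.034},{"translation":[0,0,0],"angular":[0,0,0],"hand":0.034}])

```text
time_s: 17.68
eef_pos: [0.5171, 0.1315, 0.0625]
eef_rot: [0.001, -0.096, 0.995, -0.0]
wrist_force: [-0.5, -0.1, 0.0]
opening: 0.401
```

```bash
python3 -c "
from go import *
plan([.5137,.1317,.056],1.765)
c=ctrl.camera('side');x,y=225,100;cv2.imwrite(f'pics/side12.png',cv2.resize(c['img'][y:y+75,x:x+100,::-1],None,fx=8,fy=8,interpolation=2))
"
```

```text
t 17.68 p [0.5171 0.1315 0.0625] F [-0.51 -0.13  0.04] op 34.3 q [ 0.03  0.27  1.82  0.    1.04 -1.74]
jaw yaw 1.7638 zaxis [ 1.6e-03  1.0e-04 -1.0e+00]
trans(tool) [0.0033 0.0008 0.0065]
rot [-0.0002  0.0016 -0.0012] then trans [0.0033 0.0008 0.0065]
rot [2.4000e-03 4.0000e-04 3.1404e+00] then trans [-0.0033 -0.0008  0.0065]
```

View pics/side12.png

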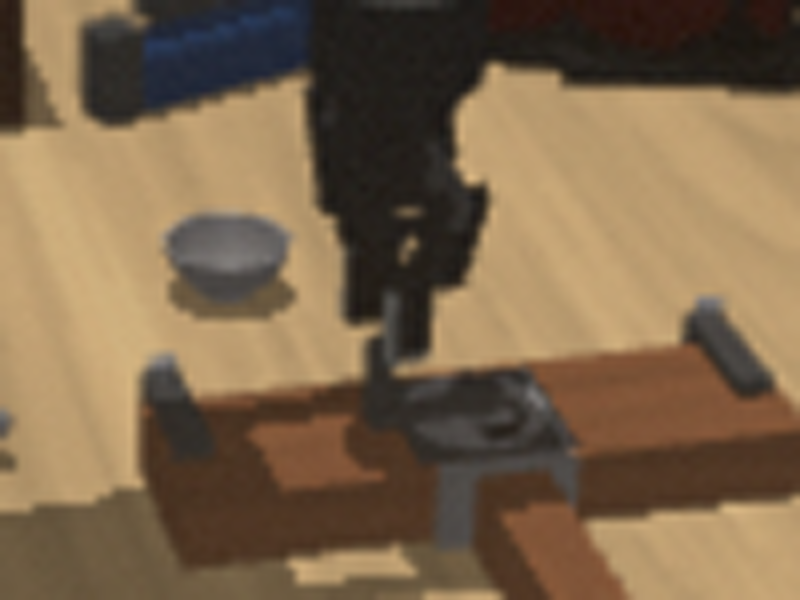

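```bash
python3 -c "
from h import *;import pickle
c=pickle.load(open('c10.pkl','rb'))['side']
for z in(.0135,.02,.03,.04):
  print(z,[((proj(c,[[.5654+s*.02,-.0249,z]])-[260,120]+.5)*8-.5).round()[0].tolist() for s in(-1,1)])
print('observed bottoms (272,462),(365,450)')
"
```

```text
0.0135 [[267.0, 497.0], [357.0, 486.0]]
0.02 [[268.0, 485.0], [358.0, 474.0]]
0.03 [[270.0, 465.0], [360.0, 454.0]]
0.04 [[272.0, 445.0], [362.0, 434.0]]
observed bottoms (272,462),(365,450)
```

Fingertips look about 18 mm above the TCP at this opening, and side8 shows the same. TCP z ≈ 0.051 works either way: it clears the arm at 0.048 and still overlaps the peg.

Emit:
apply_moves(plan=[{"translation":[0.0035,0,0.004],"angular":[0,0,0],"hand":0.034},{"translation":[0,0,0.004],"angular":[0,0,0],"hand":0.034},{"translation":[0,0,0.003],"angular":[0,0,0],"hand":0.034},{"translation":[0,0,0],"angular":[0,0,0],"hand":0.034}])

```text
time_s: 18.23
eef_pos: [0.5126, 0.1308, 0.0501]
eef_rot: [-0.0, -0.096, 0.995, 0.0]
wrist_force: [0.2, -0.1, -0.3]
opening: 0.4
```

```bash
python3 -c "
from go import *
plan([.5137,.1317,.051],1.765)
c=ctrl.camera('side');x,y=235,110;cv2.imwrite(f'pics/side13.png',cv2.resize(c['img'][y:y+60,x:x+80,::-1],None,fx=10,fy=10,interpolation=2))
"
```

```text
t 18.23 p [0.5126 0.1308 0.0501] F [ 0.18 -0.06 -0.29] op 34.2 q [ 0.03  0.28  1.84 -0.    1.02 -1.74]
jaw yaw 1.764 zaxis [-7.e-04 -1.e-04 -1.e+00]
trans(tool) [-0.0013  0.0007 -0.0009]
rot [ 0.0001 -0.0007 -0.001 ] then trans [-0.0013  0.0007 -0.0009]
rot [-1.0000e-03 -1.0000e-04  3.1406e+00] then trans [ 0.0013 -0.0007 -0.0009]
```

View pics/side13.png

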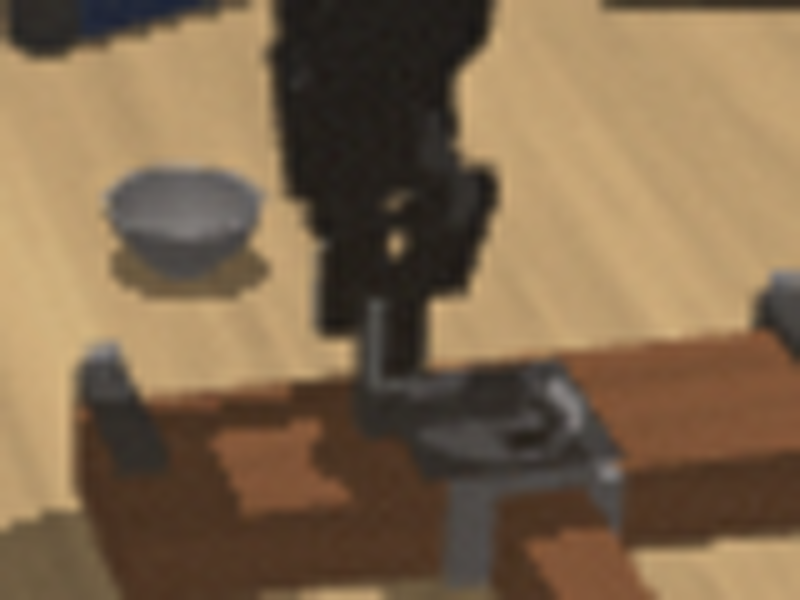

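The near finger covers the peg at (375,340-385), so the peg is caged. Now I take up the slack along +tool y.

Emit:
apply_moves(plan=[{"translation":[-0.001,0.003,-0.001],"angular":[0,0,0],"hand":0.034},{"translation":[0,0.003,0],"angular":[0,0,0],"hand":0.034},{"translation":[0,0.002,0],"angular":[0,0,0],"hand":0.034},{"translation":[0,0,0],"angular":[0,0,0],"hand":0.034}])

```text
time_s: 18.77
eef_pos: [0.5122, 0.1391, 0.0515]
eef_rot: [-0.0, -0.097, 0.995, -0.0]
wrist_force: [0.2, 0.2, 0.5]
opening: 0.398
```

Emit:
apply_moves(plan=[{"translation":[0,0.001,0],"angular":[0,0,0],"hand":0.034},{"translation":[0,0.001,0],"angular":[0,0,0],"hand":0.034},{"translation":[0,0.001,0],"angular":[0,0,0],"hand":0.034}])

```text
time_s: 19.15
eef_pos: [0.5117, 0.1418, 0.0514]
eef_rot: [-0.0, -0.096, 0.995, -0.0]
wrist_force: [-0.1, -0.1, 0.5]
opening: 0.395
```

Emit:
apply_moves(plan=[{"translation":[0,0.001,0],"angular":[0,0,0],"hand":0.034},{"translation":[-0.0006,0.0025,0],"angular":[0,0,0.05],"hand":0.034},{"translation":[-0.0006,0.0025,0],"angular":[0,0,0.05],"hand":0.034}])

```text
time_s: 19.52
eef_pos: [0.512, 0.1475, 0.0514]
eef_rot: [0.0, -0.046, 0.999, -0.0]
wrist_force: [1.0, -1.9, 0.5]
opening: 0.398
```

```bash
cat > cam.py <<'E'
from go import *
import sys
A=np.array([.5628,.1414])
o,p,r=cur();M=r.as_matrix()
jaw=np.arctan2(M[1,1],M[0,1]);F=np.array(o['wrist_force'])
t=M[:2,1]; rad=M[:2,0]
a=M.T[:2,:2]@(A-p[:2])
th=1.585-jaw
# peg angle if touching rear pad (tool y = -(op/2-.007)) at radius .05
yp=-(o['opening']*.0854/2-.007)
dy=yp-a[1]; ang=th+np.arcsin(np.clip(dy/.05,-1,1))
print('t %.2f tool th %.3f axis in tool %s peg th if touching %.3f Ft %.2f Fr %.2f Fz %.2f z %.4f'%(o['time_s'],th,a.round(4),ang,F[:2]@t,F[:2]@rad,F[2],p[2]),'peg in tool x',round(a[0]+.05*np.cos(ang-th),4))
if len(sys.argv)>1:
    c=ctrl.camera('side');x,y=235,110;cv2.imwrite(f'pics/{sys.argv[1]}.png',cv2.resize(c['img'][y:y+60,x:x+80,::-1],None,fx=10,fy=10,interpolation=2))
E
python3 cam.py s14
```

```text
t 19.52 tool th -0.077 axis in tool [-0.0501 -0.0107] peg th if touching -0.063 Ft -1.97 Fr -0.85 Fz 0.51 z 0.0514 peg in tool x -0.0001
```

View pics/s14.png

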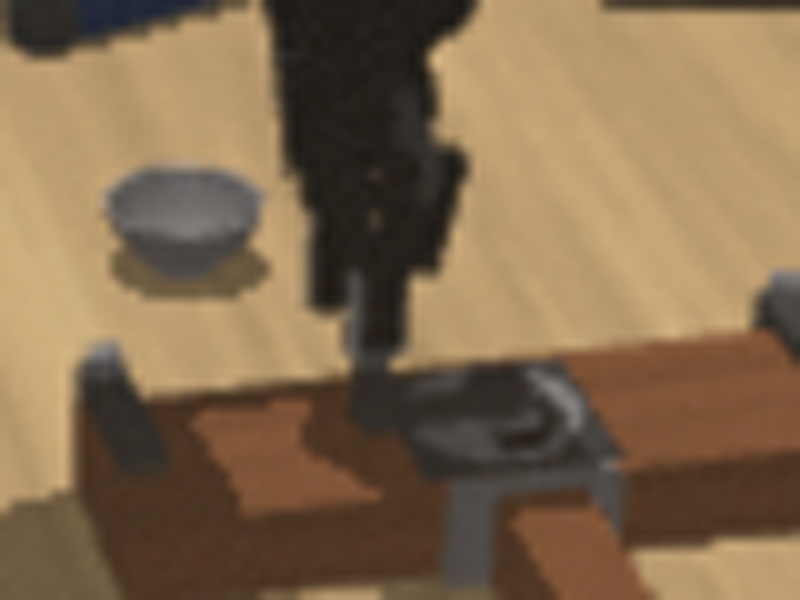

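Contact made (Ft ≈ -2 N). I follow the arc.

Emit:
apply_moves(plan=[{"translation":[-0.0006,0.0025,0],"angular":[0,0,0.05],"hand":0.034},{"translation":[-0.0006,0.0025,0],"angular":[0,0,0.05],"hand":0.034},{"translation":[-0.0006,0.0025,0],"angular":[0,0,0.05],"hand":0.034},{"translation":[-0.0006,0.0025,0],"angular":[0,0,0.05],"hand":0.034}])

```text
time_s: 20.08
eef_pos: [0.5143, 0.1576, 0.0515]
eef_rot: [0.0, 0.054, 0.999, -0.0]
wrist_force: [1.3, -1.8, -0.7]
opening: 0.397
```

```bash
python3 cam.py s15
```

```text
t 20.07 tool th 0.122 axis in tool [-0.05   -0.0109] peg th if touching 0.140 Ft -1.61 Fr -1.53 Fz -0.74 z 0.0515 peg in tool x 0.0
```

View pics/s15.png

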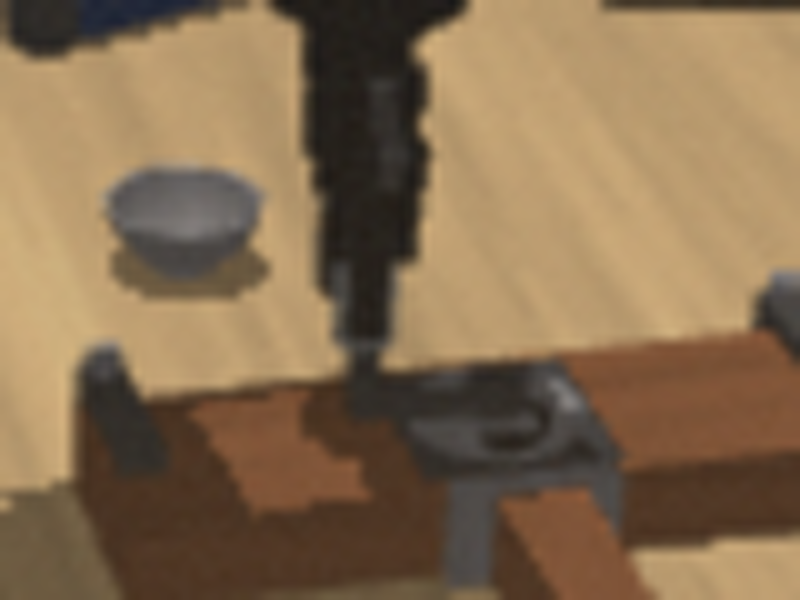

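The peg at (362,360) moves with the finger and the push is small. Onward in the same arc.

Emit:
apply_moves(plan=[{"translation":[-0.0006,0.0025,0],"angular":[0,0,0.05],"hand":0.034},{"translation":[-0.0006,0.0025,0],"angular":[0,0,0.05],"hand":0.034},{"translation":[-0.0006,0.0025,0],"angular":[0,0,0.05],"hand":0.034},{"translation":[-0.0006,0.0025,0],"angular":[0,0,0.05],"hand":0.034}])

```text
time_s: 20.62
eef_pos: [0.5184, 0.1669, 0.0515]
eef_rot: [0.0, 0.153, 0.988, -0.0]
wrist_force: [0.5, -2.6, -0.3]
opening: 0.396
```

Emit:
apply_moves(plan=[{"translation":[-0.0006,0.0025,0],"angular":[0,0,0.05],"hand":0.034},{"translation":[-0.0006,0.0025,0],"angular":[0,0,0.05],"hand":0.034},{"translation":[-0.0006,0.0025,0],"angular":[0,0,0.05],"hand":0.034},{"translation":[-0.0006,0.0025,0],"angular":[0,0,0.05],"hand":0.034}])

```text
time_s: 21.12
eef_pos: [0.5242, 0.1753, 0.0514]
eef_rot: [0.0, 0.251, 0.968, -0.0]
wrist_force: [0.4, -1.9, -0.9]
opening: 0.395
```

```bash
python3 cam.py s16
```

```text
t 21.12 tool th 0.521 axis in tool [-0.0502 -0.0109] peg th if touching 0.541 Ft -1.46 Fr -1.26 Fz -0.89 z 0.0514 peg in tool x -0.0002
```

View pics/s16.png

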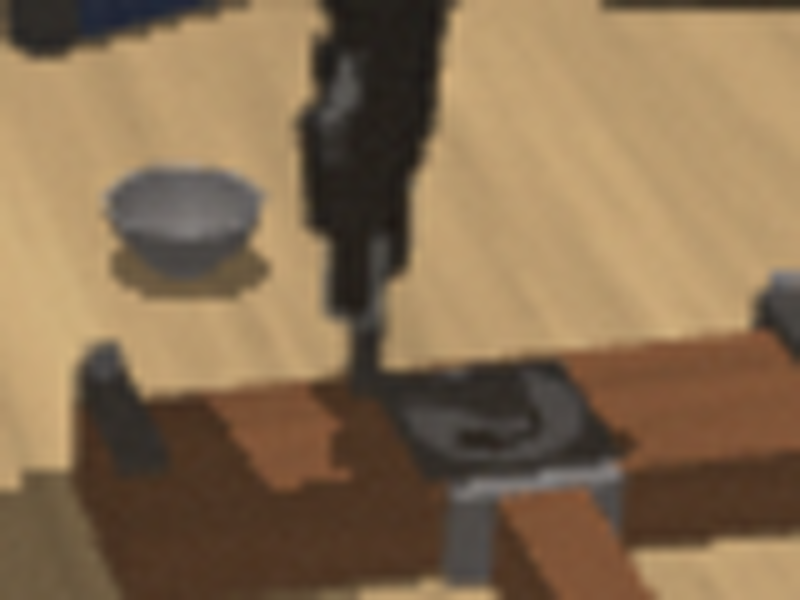

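θ is about 0.54 and the push about 2 N, still free. I use shorter calls from here.

Emit:
apply_moves(plan=[{"translation":[-0.0006,0.0025,0],"angular":[0,0,0.05],"hand":0.034},{"translation":[-0.0006,0.0025,0],"angular":[0,0,0.05],"hand":0.034},{"translation":[-0.0006,0.0025,0],"angular":[0,0,0.05],"hand":0.034}])

```text
time_s: 21.55
eef_pos: [0.5294, 0.1807, 0.0514]
eef_rot: [-0.0, 0.322, 0.947, -0.0]
wrist_force: [0.0, -3.0, 1.0]
opening: 0.397
```

Emit:
apply_moves(plan=[{"translation":[-0.0003,0.0013,0],"angular":[0,0,0.025],"hand":0.034},{"translation":[-0.0003,0.0013,0],"angular":[0,0,0.025],"hand":0.034}])

```text
time_s: 21.8
eef_pos: [0.5315, 0.1825, 0.0514]
eef_rot: [-0.0, 0.346, 0.938, -0.0]
wrist_force: [-1.4, -2.4, 1.3]
opening: 0.4
```

```bash
python3 cam.py
```

```text
t 21.80 tool th 0.721 axis in tool [-0.0505 -0.0109] peg th if touching 0.738 Ft -2.74 Fr -0.47 Fz 1.32 z 0.0514 peg in tool x -0.0005
```

Emit:
apply_moves(plan=[{"translation":[-0.0003,0.0013,0],"angular":[0,0,0.025],"hand":0.034},{"translation":[-0.0003,0.0013,0],"angular":[0,0,0.025],"hand":0.034}])

```text
time_s: 22.05
eef_pos: [0.5337, 0.1842, 0.0514]
eef_rot: [-0.0, 0.37, 0.929, -0.0]
wrist_force: [-2.0, -2.9, 1.5]
opening: 0.399
```

```bash
python3 cam.py
```

```text
t 22.05 tool th 0.772 axis in tool [-0.0506 -0.011 ] peg th if touching 0.792 Ft -3.46 Fr -0.59 Fz 1.50 z 0.0514 peg in tool x -0.0006
```

Emit:
apply_moves(plan=[{"translation":[-0.0003,0.0013,0],"angular":[0,0,0.025],"hand":0.034},{"translation":[-0.0003,0.0013,0],"angular":[0,0,0.025],"hand":0.034}])

```text
time_s: 22.3
eef_pos: [0.5358, 0.1856, 0.0514]
eef_rot: [-0.0, 0.393, 0.919, -0.0]
wrist_force: [-3.0, -4.7, 2.6]
opening: 0.395
```

```bash
python3 cam.py
```

```text
t 22.30 tool th 0.823 axis in tool [-0.0506 -0.011 ] peg th if touching 0.846 Ft -5.43 Fr -1.29 Fz 2.62 z 0.0514 peg in tool x -0.0006
```

Emit:
apply_moves(plan=[{"translation":[-0.0002,0.001,0],"angular":[0,0,0.02],"hand":0.034}])

```text
time_s: 22.42
eef_pos: [0.5366, 0.1861, 0.0513]
eef_rot: [-0.0, 0.402, 0.915, -0.0]
wrist_force: [-3.5, -4.3, 2.1]
opening: 0.399
```

```bash
python3 cam.py
```

```text
t 22.43 tool th 0.842 axis in tool [-0.0506 -0.0109] peg th if touching 0.860 Ft -5.50 Fr -0.80 Fz 2.06 z 0.0513 peg in tool x -0.0006
```

Emit:
apply_moves(plan=[{"translation":[-0.0002,0.001,0],"angular":[0,0,0.02],"hand":0.034}])

```text
time_s: 22.55
eef_pos: [0.5374, 0.1865, 0.0513]
eef_rot: [-0.0, 0.411, 0.911, -0.001]
wrist_force: [-4.0, -5.4, 2.8]
opening: 0.395
```

```bash
python3 cam.py
```

```text
t 22.55 tool th 0.862 axis in tool [-0.0507 -0.0108] peg th if touching 0.880 Ft -6.58 Fr -1.44 Fz 2.83 z 0.0513 peg in tool x -0.0007
```

Emit:
apply_moves(plan=[{"translation":[-0.0001,0.0005,0],"angular":[0,0,0.01],"hand":0.034}])

```text
time_s: 22.68
eef_pos: [0.5378, 0.1868, 0.0513]
eef_rot: [-0.0, 0.416, 0.909, -0.001]
wrist_force: [-4.0, -5.1, 3.5]
opening: 0.397
```

```bash
python3 cam.py
```

```text
t 22.68 tool th 0.872 axis in tool [-0.0506 -0.0108] peg th if touching 0.888 Ft -6.36 Fr -1.26 Fz 3.53 z 0.0513 peg in tool x -0.0006
```

Emit:
apply_moves(plan=[{"translation":[-0.0001,0.0005,0],"angular":[0,0,0.01],"hand":0.034},{"translation":[-0.0001,0.0005,0],"angular":[0,0,0.01],"hand":0.034}])

```text
time_s: 22.92
eef_pos: [0.5385, 0.1871, 0.0513]
eef_rot: [-0.001, 0.425, 0.905, -0.001]
wrist_force: [-4.3, -6.3, 2.0]
opening: 0.395
```

```bash
python3 cam.py
```

```text
t 22.93 tool th 0.892 axis in tool [-0.0507 -0.0106] peg th if touching 0.905 Ft -7.37 Fr -2.07 Fz 2.04 z 0.0513 peg in tool x -0.0007
```

Emit:
apply_moves(plan=[{"translation":[-0.0001,0.0005,0],"angular":[0,0,0.01],"hand":0.034}])

```text
time_s: 23.05
eef_pos: [0.5389, 0.1873, 0.0513]
eef_rot: [-0.001, 0.429, 0.903, -0.001]
wrist_force: [-3.2, -5.9, 3.8]
opening: 0.397
```

```bash
python3 cam.py
```

```text
t 23.05 tool th 0.902 axis in tool [-0.0506 -0.0105] peg th if touching 0.912 Ft -6.21 Fr -2.49 Fz 3.83 z 0.0513 peg in tool x -0.0006
```

Emit:
apply_moves(plan=[{"translation":[-0.0001,0.0005,0],"angular":[0,0,0.01],"hand":0.034},{"translation":[-0.0001,0.0005,0],"angular":[0,0,0.01],"hand":0.034}])

```text
time_s: 23.3
eef_pos: [0.5397, 0.1877, 0.0512]
eef_rot: [-0.001, 0.438, 0.899, -0.001]
wrist_force: [-5.2, -6.5, 4.3]
opening: 0.397
```

```bash
python3 cam.py a; python3 cam.py a
```

```text
t 23.30 tool th 0.922 axis in tool [-0.0507 -0.0103] peg th if touching 0.928 Ft -8.07 Fr -1.90 Fz 4.27 z 0.0512 peg in tool x -0.0007
t 23.35 tool th 0.922 axis in tool [-0.0507 -0.0104] peg th if touching 0.927 Ft -6.66 Fr -1.32 Fz 3.40 z 0.0513 peg in tool x -0.0007
```

Emit:
apply_moves(plan=[{"translation":[-0.0001,0.0005,0],"angular":[0,0,0.01],"hand":0.034},{"translation":[-0.0001,0.0005,0],"angular":[0,0,0.01],"hand":0.034}])

```text
time_s: 23.65
eef_pos: [0.5406, 0.1881, 0.0513]
eef_rot: [-0.001, 0.447, 0.894, -0.001]
wrist_force: [-5.2, -6.5, 3.8]
opening: 0.4
```

```bash
python3 cam.py a; python3 cam.py a; python3 cam.py a
```

```text
t 23.65 tool th 0.942 axis in tool [-0.0507 -0.0102] peg th if touching 0.944 Ft -8.09 Fr -2.06 Fz 3.76 z 0.0513 peg in tool x -0.0007
t 23.70 tool th 0.942 axis in tool [-0.0507 -0.0102] peg th if touching 0.948 Ft -8.48 Fr -1.74 Fz 4.55 z 0.0513 peg in tool x -0.0007
t 23.75 tool th 0.942 axis in tool [-0.0507 -0.0103] peg th if touching 0.949 Ft -7.74 Fr -1.41 Fz 3.01 z 0.0513 peg in tool x -0.0007
```

Average is about 8.1 N. One more small pair.

Emit:
apply_moves(plan=[{"translation":[-0.0001,0.0005,0],"angular":[0,0,0.01],"hand":0.034},{"translation":[-0.0001,0.0005,0],"angular":[0,0,0.01],"hand":0.034}])

```text
time_s: 24.05
eef_pos: [0.5414, 0.1884, 0.0512]
eef_rot: [-0.001, 0.456, 0.89, -0.001]
wrist_force: [-5.9, -7.7, 3.4]
opening: 0.401
```

```bash
python3 cam.py a; python3 cam.py a; python3 cam.py a
```

```text
t 24.05 tool th 0.962 axis in tool [-0.0507 -0.0101] peg th if touching 0.961 Ft -9.29 Fr -2.86 Fz 3.44 z 0.0512 peg in tool x -0.0007
t 24.10 tool th 0.962 axis in tool [-0.0507 -0.0101] peg th if touching 0.968 Ft -7.46 Fr -2.22 Fz 4.33 z 0.0513 peg in tool x -0.0007
t 24.15 tool th 0.962 axis in tool [-0.0507 -0.0101] peg th if touching 0.965 Ft -7.65 Fr -2.04 Fz 3.82 z 0.0512 peg in tool x -0.0007
```

Emit:
apply_moves(plan=[{"translation":[-0.0001,0.0005,0],"angular":[0,0,0.01],"hand":0.034},{"translation":[-0.0001,0.0005,0],"angular":[0,0,0.01],"hand":0.034}])

```text
time_s: 24.45
eef_pos: [0.5422, 0.1888, 0.0512]
eef_rot: [-0.001, 0.465, 0.885, -0.001]
wrist_force: [-6.0, -7.5, 4.8]
opening: 0.4
```

```bash
python3 cam.py a; python3 cam.py a; python3 cam.py a
```

```text
t 24.45 tool th 0.982 axis in tool [-0.0507 -0.0099] peg th if touching 0.978 Ft -9.23 Fr -2.80 Fz 4.83 z 0.0512 peg in tool x -0.0007
t 24.50 tool th 0.982 axis in tool [-0.0507 -0.01  ] peg th if touching 0.982 Ft -8.37 Fr -2.92 Fz 4.35 z 0.0513 peg in tool x -0.0007
t 24.55 tool th 0.982 axis in tool [-0.0508 -0.0101] peg th if touching 0.986 Ft -8.86 Fr -2.11 Fz 4.14 z 0.0513 peg in tool x -0.0008
```

Emit:
apply_moves(plan=[{"translation":[-0.0001,0.0005,0],"angular":[0,0,0.01],"hand":0.034},{"translation":[-0.0001,0.0005,0],"angular":[0,0,0.01],"hand":0.034}])

```text
time_s: 24.85
eef_pos: [0.543, 0.1892, 0.0512]
eef_rot: [-0.001, 0.474, 0.881, -0.001]
wrist_force: [-5.5, -7.2, 4.5]
opening: 0.397
```

```bash
python3 cam.py a; python3 cam.py a; python3 cam.py s17
```

```text
t 24.85 tool th 1.002 axis in tool [-0.0507 -0.0098] peg th if touching 0.999 Ft -8.60 Fr -2.98 Fz 4.52 z 0.0512 peg in tool x -0.0007
t 24.90 tool th 1.002 axis in tool [-0.0507 -0.0098] peg th if touching 0.999 Ft -9.12 Fr -2.16 Fz 5.04 z 0.0512 peg in tool x -0.0007
t 24.95 tool th 1.002 axis in tool [-0.0507 -0.0099] peg th if touching 0.997 Ft -8.93 Fr -2.42 Fz 4.09 z 0.0512 peg in tool x -0.0007
```

View pics/s17.png

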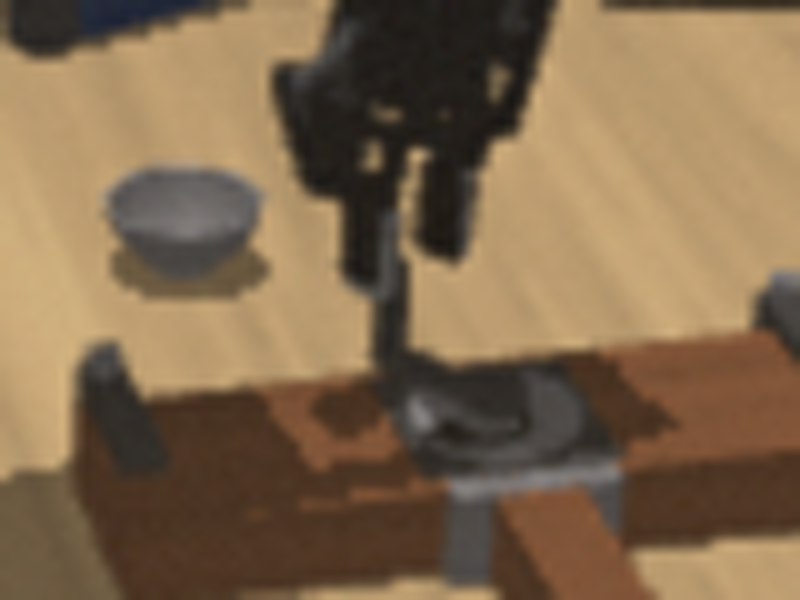

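The finger pushes the peg at (390,270) and the rail's end is at the plate (540,490). The mean is 8.9 N, so two more small pairs.

Emit:
apply_moves(plan=[{"translation":[-0.0001,0.0005,0],"angular":[0,0,0.01],"hand":0.034},{"translation":[-0.0001,0.0005,0],"angular":[0,0,0.01],"hand":0.034}])

```text
time_s: 25.25
eef_pos: [0.5438, 0.1894, 0.0512]
eef_rot: [-0.001, 0.483, 0.876, -0.002]
wrist_force: [-5.6, -7.6, 6.2]
opening: 0.399
```

```bash
python3 cam.py a; python3 cam.py a; python3 cam.py a
```

```text
t 25.25 tool th 1.022 axis in tool [-0.0507 -0.0096] peg th if touching 1.013 Ft -8.83 Fr -3.44 Fz 6.16 z 0.0512 peg in tool x -0.0007
t 25.30 tool th 1.022 axis in tool [-0.0507 -0.0097] peg th if touching 1.016 Ft -10.25 Fr -1.81 Fz 4.39 z 0.0512 peg in tool x -0.0007
t 25.35 tool th 1.022 axis in tool [-0.0508 -0.0097] peg th if touching 1.017 Ft -8.12 Fr -3.19 Fz 4.94 z 0.0512 peg in tool x -0.0008
```

Emit:
apply_moves(plan=[{"translation":[-0.0001,0.0005,0],"angular":[0,0,0.01],"hand":0.034},{"translation":[-0.0001,0.0005,0],"angular":[0,0,0.01],"hand":0.034}])

```text
time_s: 25.65
eef_pos: [0.545, 0.19, 0.0512]
eef_rot: [-0.001, 0.492, 0.871, -0.001]
wrist_force: [-5.6, -5.4, 4.9]
opening: 0.4
```

```bash
python3 cam.py a; python3 cam.py a; python3 cam.py a; python3 cam.py a
```

```text
t 25.65 tool th 1.042 axis in tool [-0.0508 -0.0099] peg th if touching 1.038 Ft -7.61 Fr -1.71 Fz 4.91 z 0.0512 peg in tool x -0.0008
t 25.70 tool th 1.042 axis in tool [-0.0509 -0.0101] peg th if touching 1.042 Ft -6.37 Fr -1.66 Fz 3.99 z 0.0513 peg in tool x -0.0009
t 25.75 tool th 1.042 axis in tool [-0.0509 -0.0102] peg th if touching 1.046 Ft -6.64 Fr -2.18 Fz 4.11 z 0.0513 peg in tool x -0.0009
t 25.80 tool th 1.042 axis in tool [-0.0509 -0.0102] peg th if touching 1.041 Ft -7.87 Fr -2.32 Fz 3.49 z 0.0513 peg in tool x -0.0009
```

The force dropped to about 7 N as something slipped (the TCP advanced 1.2 mm). I take a look before going on.

Run:
```python
from go import *
c=ctrl.camera('side');x,y=255,130;a=cv2.resize(c['img'][y:y+90,x:x+100,::-1],None,fx=6,fy=6,interpolation=2)
cv2.imwrite('pics/s18.png',a)
c=ctrl.camera('top');x,y=150,90;cv2.imwrite('pics/t18.png',cv2.resize(c['img'][y:y+120,x:x+160,::-1],None,fx=5,fy=5,interpolation=2))
```

```text
(no output)
```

View pics/s18.png

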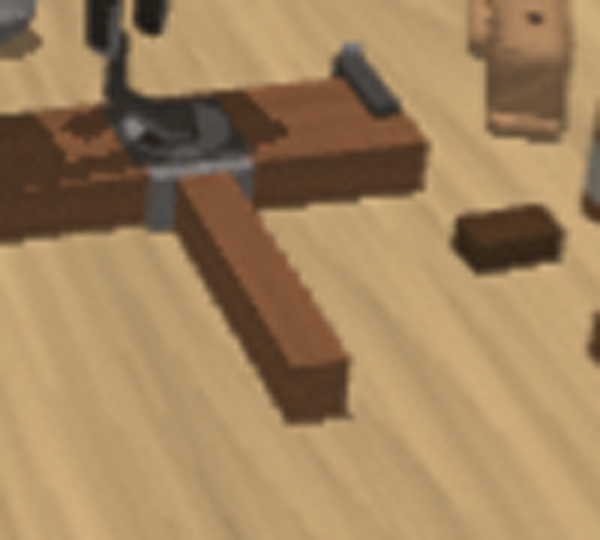

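View pics/t18.png

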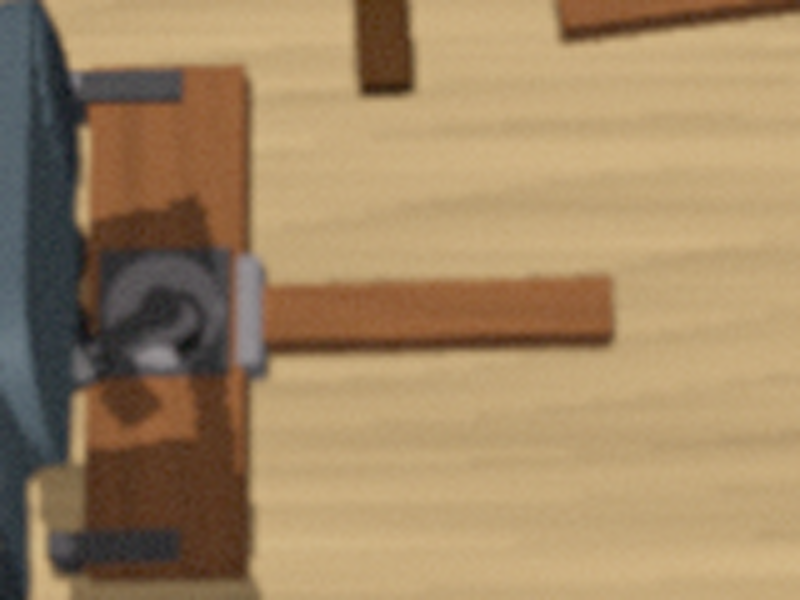

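Run:
```python
import cv2,numpy as np
for n in('top9','top11','t18'):
    g=cv2.GaussianBlur(cv2.imread(f'pics/{n}.png').astype(float),(0,0),3)[...,0]
    def edge(p,s=1):
        d=np.diff(p)*s;k=d.argmax();w=np.clip(d[max(0,k-8):k+9],0,None);return (np.arange(max(0,k-8),max(0,k-8)+len(w))*w).sum()/w.sum()+.5
    tail=[590+edge(g[y,590:640]) for y in range(292,330,5)]
    cols=range(345 if n!='top9' else 560,600,10)
    top=[265+edge(g[265:300,x],-1) for x in cols]; k=np.polyfit(list(cols),top,1)
    bot=[325+edge(g[325:365,x]) for x in cols]; k2=np.polyfit(list(cols),bot,1)
    print(n,'tail',np.mean(tail).round(2),'top slope',k[0].round(4),'bot slope',k2[0].round(4),'y@595',np.polyval(k,595).round(1),np.polyval(k,345).round(1),np.polyval(k2,345).round(1))
```

```text
top9 tail 610.12 top slope -0.0861 bot slope -0.0844 y@595 275.5 297.0 367.0
top11 tail 614.66 top slope -0.0208 bot slope -0.0247 y@595 276.3 281.5 353.3
t18 tail 613.38 top slope -0.0277 bot slope -0.0263 y@595 275.4 282.3 353.7
```

Subpixel tail edges (5x px): 610.1 when I pressed it flush, 614.7 after release, 613.4 now. So about 1.8 mm is left to draw, and the 9 N was stick-slip. I continue in small steps.

Emit:
apply_moves(plan=[{"translation":[-0.0001,0.0005,0],"angular":[0,0,0.01],"hand":0.034},{"translation":[-0.0001,0.0005,0],"angular":[0,0,0.01],"hand":0.034}])

```text
time_s: 26.2
eef_pos: [0.5459, 0.1904, 0.0512]
eef_rot: [-0.001, 0.5, 0.866, -0.001]
wrist_force: [-5.9, -6.6, 3.9]
opening: 0.402
```

```bash
cat > tail.py <<'E'
from go import *
import sys
c=ctrl.camera('top');i=cv2.resize(c['img'][90:210,150:310,::-1],None,fx=5,fy=5,interpolation=2);cv2.imwrite(f'pics/{sys.argv[1]}.png',i)
g=cv2.GaussianBlur(i.astype(float),(0,0),3)[...,0]
def edge(p,s=1):
    d=np.diff(p)*s;k=d.argmax();w=np.clip(d[max(0,k-8):k+9],0,None);return (np.arange(max(0,k-8),max(0,k-8)+len(w))*w).sum()/w.sum()+.5
cols=range(345,600,10)
f=lambda a,b,s:np.polyfit(list(cols),[a+edge(g[a:b,x],s) for x in cols],1)[0].round(4)
print('tail',np.mean([590+edge(g[y,590:640]) for y in range(292,330,5)]).round(2),'slopes',f(265,300,-1),f(325,365,1))
E
python3 cam.py a; python3 cam.py a; python3 cam.py a; python3 tail.py t19
```

```text
t 26.20 tool th 1.062 axis in tool [-0.0509 -0.0099] peg th if touching 1.056 Ft -8.41 Fr -2.82 Fz 3.87 z 0.0512 peg in tool x -0.0009
t 26.25 tool th 1.062 axis in tool [-0.0509 -0.0099] peg th if touching 1.059 Ft -7.84 Fr -2.11 Fz 4.63 z 0.0512 peg in tool x -0.0009
t 26.30 tool th 1.062 axis in tool [-0.0509 -0.0099] peg th if touching 1.058 Ft -7.98 Fr -2.30 Fz 3.96 z 0.0512 peg in tool x -0.0009
tail 613.43 slopes -0.0265 -0.0276
```

Emit:
apply_moves(plan=[{"translation":[-0.0001,0.0005,0],"angular":[0,0,0.01],"hand":0.034},{"translation":[-0.0001,0.0005,0],"angular":[0,0,0.01],"hand":0.034}])

```text
time_s: 26.65
eef_pos: [0.5466, 0.1905, 0.0512]
eef_rot: [-0.001, 0.509, 0.861, -0.002]
wrist_force: [-7.4, -7.7, 4.8]
opening: 0.4
```

```bash
python3 cam.py a; python3 cam.py a; python3 cam.py a; python3 tail.py t20
```

```text
t 26.65 tool th 1.082 axis in tool [-0.0508 -0.0095] peg th if touching 1.071 Ft -10.23 Fr -3.15 Fz 4.82 z 0.0512 peg in tool x -0.0008
t 26.70 tool th 1.082 axis in tool [-0.0509 -0.0096] peg th if touching 1.075 Ft -8.35 Fr -2.91 Fz 4.67 z 0.0512 peg in tool x -0.0009
t 26.75 tool th 1.082 axis in tool [-0.0509 -0.0097] peg th if touching 1.077 Ft -9.25 Fr -2.71 Fz 5.50 z 0.0512 peg in tool x -0.0009
tail 613.27 slopes -0.0292 -0.0262
```

Emit:
apply_moves(plan=[{"translation":[-0.0001,0.0005,0],"angular":[0,0,0.01],"hand":0.034}])

```text
time_s: 26.98
eef_pos: [0.5472, 0.1908, 0.0512]
eef_rot: [-0.001, 0.513, 0.858, -0.002]
wrist_force: [-6.7, -7.3, 5.2]
opening: 0.399
```

```bash
python3 cam.py a; python3 cam.py a; python3 cam.py a; python3 tail.py t21
```

```text
t 26.98 tool th 1.092 axis in tool [-0.0509 -0.0097] peg th if touching 1.085 Ft -9.41 Fr -3.26 Fz 5.23 z 0.0512 peg in tool x -0.0009
t 27.02 tool th 1.092 axis in tool [-0.0509 -0.0097] peg th if touching 1.087 Ft -9.65 Fr -2.84 Fz 4.50 z 0.0512 peg in tool x -0.0009
t 27.07 tool th 1.092 axis in tool [-0.0509 -0.0097] peg th if touching 1.083 Ft -7.95 Fr -2.62 Fz 4.36 z 0.0512 peg in tool x -0.0009
tail 612.1 slopes -0.0272 -0.0256
```

Emit:
apply_moves(plan=[{"translation":[-0.0001,0.0005,0],"angular":[0,0,0.01],"hand":0.034},{"translation":[-0.0001,0.0005,0],"angular":[0,0,0.01],"hand":0.034}])

```text
time_s: 27.42
eef_pos: [0.5485, 0.1914, 0.0512]
eef_rot: [-0.001, 0.522, 0.853, -0.001]
wrist_force: [-6.0, -5.1, 4.5]
opening: 0.396
```

```bash
python3 cam.py a; python3 cam.py a; python3 cam.py a; python3 tail.py t22
```

```text
t 27.43 tool th 1.112 axis in tool [-0.051  -0.0101] peg th if touching 1.115 Ft -7.71 Fr -1.83 Fz 4.52 z 0.0512 peg in tool x -0.001
t 27.48 tool th 1.112 axis in tool [-0.051  -0.0101] peg th if touching 1.113 Ft -6.21 Fr -2.26 Fz 4.78 z 0.0513 peg in tool x -0.001
t 27.52 tool th 1.112 axis in tool [-0.051  -0.0101] peg th if touching 1.113 Ft -7.14 Fr -2.17 Fz 3.67 z 0.0512 peg in tool x -0.001
tail 611.32 slopes -0.0268 -0.0249
```

Another slip: the force is about 7 N and the tail 611.3. The rail is still coming in towards 610.

Emit:
apply_moves(plan=[{"translation":[-0.0001,0.0005,0],"angular":[0,0,0.01],"hand":0.034},{"translation":[-0.0001,0.0005,0],"angular":[0,0,0.01],"hand":0.034}])

```text
time_s: 27.88
eef_pos: [0.5493, 0.1915, 0.0512]
eef_rot: [-0.001, 0.53, 0.848, -0.001]
wrist_force: [-7.4, -7.1, 5.1]
opening: 0.398
```

```bash
python3 cam.py a; python3 cam.py a; python3 cam.py a; python3 tail.py t23
```

```text
t 27.88 tool th 1.132 axis in tool [-0.051  -0.0098] peg th if touching 1.127 Ft -9.75 Fr -3.19 Fz 5.11 z 0.0512 peg in tool x -0.001
t 27.93 tool th 1.132 axis in tool [-0.051  -0.0097] peg th if touching 1.132 Ft -7.93 Fr -2.23 Fz 4.84 z 0.0512 peg in tool x -0.001
t 27.98 tool th 1.132 axis in tool [-0.051  -0.0098] peg th if touching 1.125 Ft -8.43 Fr -1.85 Fz 4.33 z 0.0512 peg in tool x -0.001
tail 611.5 slopes -0.0276 -0.0273
```

Emit:
apply_moves(plan=[{"translation":[-0.0001,0.0005,0],"angular":[0,0,0.01],"hand":0.034},{"translation":[-0.0001,0.0005,0],"angular":[0,0,0.01],"hand":0.034}])

```text
time_s: 28.32
eef_pos: [0.5504, 0.192, 0.0512]
eef_rot: [-0.001, 0.539, 0.843, -0.001]
wrist_force: [-5.9, -5.2, 4.7]
opening: 0.396
```

```bash
python3 cam.py a; python3 cam.py a; python3 cam.py a; python3 tail.py t24
```

```text
t 28.32 tool th 1.152 axis in tool [-0.0511 -0.01  ] peg th if touching 1.153 Ft -7.54 Fr -2.25 Fz 4.67 z 0.0512 peg in tool x -0.0011
t 28.38 tool th 1.152 axis in tool [-0.0511 -0.01  ] peg th if touching 1.156 Ft -6.90 Fr -1.57 Fz 4.34 z 0.0512 peg in tool x -0.0011
t 28.43 tool th 1.152 axis in tool [-0.0511 -0.01  ] peg th if touching 1.151 Ft -7.24 Fr -2.22 Fz 4.53 z 0.0512 peg in tool x -0.0011
tail 610.63 slopes -0.0264 -0.0266
```

Emit:
apply_moves(plan=[{"translation":[-0.0001,0.0005,0],"angular":[0,0,0.01],"hand":0.034},{"translation":[-0.0001,0.0005,0],"angular":[0,0,0.01],"hand":0.034}])

```text
time_s: 28.78
eef_pos: [0.5511, 0.192, 0.0512]
eef_rot: [-0.001, 0.547, 0.837, -0.001]
wrist_force: [-6.8, -6.4, 5.1]
opening: 0.395
```

```bash
python3 cam.py a; python3 cam.py a; python3 cam.py a; python3 tail.py t25
python3 -c "
from h import *;import pickle
c=pickle.load(open('c10.pkl','rb'))['top']
for yaw in(1.575,1.585,1.595):
  n=np.array([np.cos(yaw),np.sin(yaw)])
  p=proj(c,[[*(np.array([.5628,.1414])-d*n),.04] for d in(.07,.23)]);print(yaw,(p[1]-p[0])[1]/(p[1]-p[0])[0])"
```

```text
t 28.77 tool th 1.172 axis in tool [-0.0511 -0.0096] peg th if touching 1.166 Ft -8.75 Fr -3.12 Fz 5.13 z 0.0512 peg in tool x -0.0011
t 28.82 tool th 1.172 axis in tool [-0.051  -0.0096] peg th if touching 1.163 Ft -8.81 Fr -2.51 Fz 5.63 z 0.0512 peg in tool x -0.0011
t 28.88 tool th 1.172 axis in tool [-0.0511 -0.0096] peg th if touching 1.163 Ft -8.34 Fr -3.79 Fz 5.13 z 0.0512 peg in tool x -0.0011
tail 611.02 slopes -0.0269 -0.027
1.575 -0.014047191626760954
1.585 -0.023694988579412365
1.595 -0.03334112710260538
```

Rail slope -0.027 corresponds to yaw 1.588 against the upright's 1.585, so it is square. I continue.

Emit:
apply_moves(plan=[{"translation":[-0.0001,0.0005,0],"angular":[0,0,0.01],"hand":0.034},{"translation":[-0.0001,0.0005,0],"angular":[0,0,0.01],"hand":0.034}])

```text
time_s: 29.22
eef_pos: [0.5518, 0.1921, 0.0512]
eef_rot: [-0.001, 0.555, 0.832, -0.002]
wrist_force: [-8.7, -7.4, 7.0]
opening: 0.4
```

```bash
python3 cam.py a; python3 cam.py a; python3 cam.py a; python3 tail.py t26
```

```text
t 29.23 tool th 1.192 axis in tool [-0.051  -0.0093] peg th if touching 1.176 Ft -10.91 Fr -3.47 Fz 6.97 z 0.0512 peg in tool x -0.001
t 29.27 tool th 1.192 axis in tool [-0.051  -0.0093] peg th if touching 1.180 Ft -9.39 Fr -3.40 Fz 5.82 z 0.0512 peg in tool x -0.0011
t 29.32 tool th 1.192 axis in tool [-0.0511 -0.0093] peg th if touching 1.177 Ft -8.66 Fr -3.54 Fz 5.95 z 0.0512 peg in tool x -0.0011
tail 610.7 slopes -0.0253 -0.0279
```

Emit:
apply_moves(plan=[{"translation":[-0.0001,0.0005,0],"angular":[0,0,0.01],"hand":0.034},{"translation":[0,0,0],"angular":[0,0,0],"hand":0.034}])

```text
time_s: 29.68
eef_pos: [0.5522, 0.1922, 0.0512]
eef_rot: [-0.001, 0.559, 0.829, -0.002]
wrist_force: [-8.0, -5.7, 6.7]
opening: 0.401
```

```bash
python3 cam.py a; python3 cam.py a; python3 cam.py a; python3 tail.py t27
```

```text
t 29.68 tool th 1.202 axis in tool [-0.051  -0.0092] peg th if touching 1.183 Ft -9.54 Fr -2.25 Fz 6.68 z 0.0512 peg in tool x -0.0011
t 29.73 tool th 1.201 axis in tool [-0.0511 -0.0092] peg th if touching 1.184 Ft -9.60 Fr -3.75 Fz 6.14 z 0.0512 peg in tool x -0.0011
t 29.77 tool th 1.201 axis in tool [-0.051  -0.0092] peg th if touching 1.185 Ft -10.96 Fr -2.44 Fz 6.64 z 0.0511 peg in tool x -0.001
tail 610.82 slopes -0.028 -0.0256
```

The mean is 10.0 N, but earlier slips came at about 9 N, so I check with one more tiny step whether it really holds.

Emit:
apply_moves(plan=[{"translation":[-0.0001,0.0005,0],"angular":[0,0,0.01],"hand":0.034},{"translation":[0,0,0],"angular":[0,0,0],"hand":0.034}])

```text
time_s: 30.12
eef_pos: [0.5526, 0.1922, 0.0511]
eef_rot: [-0.001, 0.564, 0.826, -0.002]
wrist_force: [-8.3, -6.5, 6.7]
opening: 0.398
```

```bash
python3 cam.py a; python3 cam.py a; python3 cam.py a; python3 tail.py t28
```

```text
t 30.12 tool th 1.212 axis in tool [-0.051 -0.009] peg th if touching 1.193 Ft -10.07 Fr -2.98 Fz 6.66 z 0.0511 peg in tool x -0.0011
t 30.18 tool th 1.211 axis in tool [-0.0511 -0.0091] peg th if touching 1.195 Ft -9.85 Fr -2.90 Fz 6.78 z 0.0511 peg in tool x -0.0011
t 30.23 tool th 1.211 axis in tool [-0.051  -0.0091] peg th if touching 1.193 Ft -9.29 Fr -3.31 Fz 6.35 z 0.0512 peg in tool x -0.0011
tail 610.62 slopes -0.0267 -0.0272
```

Emit:
apply_moves(plan=[{"translation":[-0.0001,0.0005,0],"angular":[0,0,0.01],"hand":0.034},{"translation":[0,0,0],"angular":[0,0,0],"hand":0.034}])

```text
time_s: 30.58
eef_pos: [0.5534, 0.1925, 0.0512]
eef_rot: [-0.001, 0.568, 0.823, -0.002]
wrist_force: [-6.5, -5.8, 5.0]
opening: 0.398
```

```bash
python3 cam.py a; python3 cam.py a; python3 cam.py a; python3 tail.py t29
```

```text
t 30.57 tool th 1.222 axis in tool [-0.0511 -0.0093] peg th if touching 1.208 Ft -8.08 Fr -3.08 Fz 4.99 z 0.0512 peg in tool x -0.0011
t 30.62 tool th 1.222 axis in tool [-0.0512 -0.0095] peg th if touching 1.209 Ft -8.40 Fr -2.66 Fz 5.37 z 0.0512 peg in tool x -0.0012
t 30.68 tool th 1.222 axis in tool [-0.0512 -0.0096] peg th if touching 1.214 Ft -7.52 Fr -2.17 Fz 4.01 z 0.0512 peg in tool x -0.0012
tail 609.67 slopes -0.0266 -0.0258
```

It slipped again (about 8 N, tail 609.7), near flush now. I continue in tiny steps.

Emit:
apply_moves(plan=[{"translation":[-0.0001,0.0005,0],"angular":[0,0,0.01],"hand":0.034},{"translation":[-0.0001,0.0005,0],"angular":[0,0,0.01],"hand":0.034}])

```text
time_s: 31.02
eef_pos: [0.5545, 0.1928, 0.0512]
eef_rot: [-0.001, 0.576, 0.817, -0.001]
wrist_force: [-6.8, -6.1, 6.2]
opening: 0.398
```

```bash
python3 cam.py a; python3 cam.py a; python3 cam.py a; python3 tail.py t30
```

```text
t 31.02 tool th 1.242 axis in tool [-0.0512 -0.0095] peg th if touching 1.232 Ft -8.50 Fr -3.44 Fz 6.24 z 0.0512 peg in tool x -0.0012
t 31.07 tool th 1.242 axis in tool [-0.0512 -0.0095] peg th if touching 1.233 Ft -7.77 Fr -2.50 Fz 5.10 z 0.0512 peg in tool x -0.0012
t 31.12 tool th 1.242 axis in tool [-0.0512 -0.0095] peg th if touching 1.230 Ft -8.96 Fr -3.23 Fz 4.85 z 0.0512 peg in tool x -0.0012
tail 610.16 slopes -0.0265 -0.0271
```

Emit:
apply_moves(plan=[{"translation":[-0.0001,0.0005,0],"angular":[0,0,0.01],"hand":0.034},{"translation":[-0.0001,0.0005,0],"angular":[0,0,0.01],"hand":0.034}])

```text
time_s: 31.48
eef_pos: [0.5557, 0.1931, 0.0512]
eef_rot: [-0.001, 0.584, 0.812, -0.001]
wrist_force: [-6.1, -5.1, 4.9]
opening: 0.399
```

```bash
python3 cam.py a; python3 cam.py a; python3 cam.py a; python3 tail.py t31
```

```text
t 31.48 tool th 1.262 axis in tool [-0.0513 -0.0097] peg th if touching 1.255 Ft -7.40 Fr -2.94 Fz 4.93 z 0.0512 peg in tool x -0.0013
t 31.52 tool th 1.262 axis in tool [-0.0513 -0.0097] peg th if touching 1.251 Ft -6.62 Fr -2.80 Fz 5.30 z 0.0512 peg in tool x -0.0013
t 31.57 tool th 1.262 axis in tool [-0.0513 -0.0097] peg th if touching 1.254 Ft -7.39 Fr -2.33 Fz 4.73 z 0.0512 peg in tool x -0.0013
tail 609.89 slopes -0.0256 -0.0263
```

Emit:
apply_moves(plan=[{"translation":[-0.0001,0.0005,0],"angular":[0,0,0.01],"hand":0.034},{"translation":[-0.0001,0.0005,0],"angular":[0,0,0.01],"hand":0.034}])

```text
time_s: 31.92
eef_pos: [0.5564, 0.1931, 0.0512]
eef_rot: [-0.001, 0.592, 0.806, -0.002]
wrist_force: [-8.3, -5.5, 6.9]
opening: 0.399
```

```bash
python3 cam.py a; python3 cam.py a; python3 tail.py t32; python3 cam.py s32
```

```text
t 31.93 tool th 1.282 axis in tool [-0.0512 -0.0093] peg th if touching 1.267 Ft -9.58 Fr -2.75 Fz 6.86 z 0.0512 peg in tool x -0.0012
t 31.98 tool th 1.282 axis in tool [-0.0512 -0.0093] peg th if touching 1.265 Ft -7.57 Fr -3.70 Fz 6.50 z 0.0512 peg in tool x -0.0012
tail 609.77 slopes -0.0258 -0.0262
t 32.08 tool th 1.282 axis in tool [-0.0512 -0.0093] peg th if touching 1.265 Ft -9.10 Fr -3.56 Fz 5.88 z 0.0512 peg in tool x -0.0013
```

View pics/s32.png

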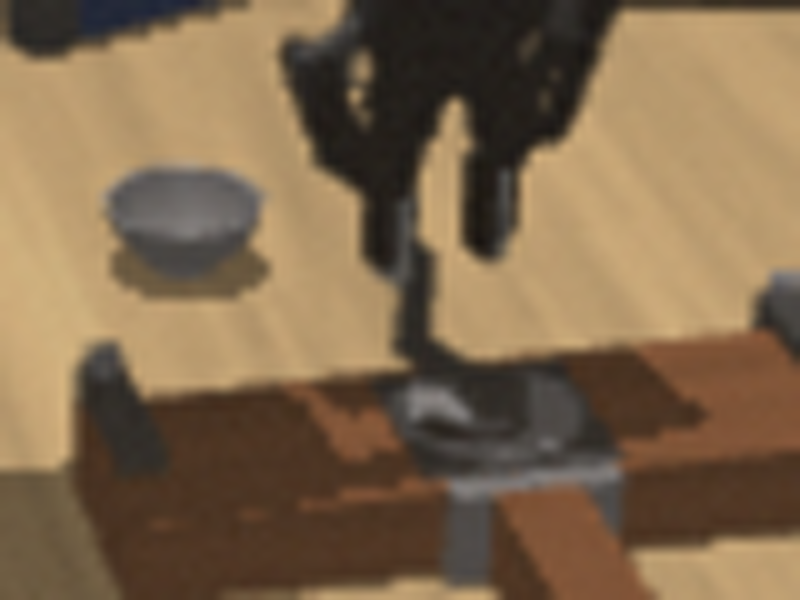

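The pad at (400,260) is still square on the peg's upper part. I continue.

Emit:
apply_moves(plan=[{"translation":[-0.0001,0.0005,0],"angular":[0,0,0.01],"hand":0.034},{"translation":[-0.0001,0.0005,0],"angular":[0,0,0.01],"hand":0.034}])

```text
time_s: 32.38
eef_pos: [0.5569, 0.193, 0.0511]
eef_rot: [-0.001, 0.6, 0.8, -0.002]
wrist_force: [-9.5, -6.4, 7.7]
opening: 0.401
```

```bash
python3 cam.py a; python3 cam.py a; python3 cam.py a; python3 tail.py t33
```

```text
t 32.38 tool th 1.302 axis in tool [-0.0512 -0.0088] peg th if touching 1.275 Ft -10.93 Fr -3.45 Fz 7.68 z 0.0511 peg in tool x -0.0012
t 32.42 tool th 1.302 axis in tool [-0.0512 -0.0088] peg th if touching 1.279 Ft -10.07 Fr -3.64 Fz 6.81 z 0.0512 peg in tool x -0.0012
t 32.48 tool th 1.302 axis in tool [-0.0512 -0.0089] peg th if touching 1.284 Ft -10.22 Fr -3.41 Fz 7.17 z 0.0512 peg in tool x -0.0012
tail 609.79 slopes -0.0241 -0.0255
```

The mean is 10.4 N and the tail has stayed at 609.8 for the last 0.07 rad, so the rail seems seated. One last 0.01 step to tell tight from sticking.

Emit:
apply_moves(plan=[{"translation":[0,0.0003,0],"angular":[0,0,0.006],"hand":0.034},{"translation":[0,0,0],"angular":[0,0,0],"hand":0.034}])

```text
time_s: 32.83
eef_pos: [0.5572, 0.193, 0.0511]
eef_rot: [-0.001, 0.602, 0.798, -0.002]
wrist_force: [-8.5, -5.0, 6.9]
opening: 0.4
```

```bash
python3 cam.py a; python3 cam.py a; python3 cam.py a; python3 tail.py t34
```

```text
t 32.83 tool th 1.307 axis in tool [-0.0512 -0.0088] peg th if touching 1.281 Ft -9.60 Fr -2.51 Fz 6.94 z 0.0511 peg in tool x -0.0012
t 32.88 tool th 1.307 axis in tool [-0.0512 -0.0088] peg th if touching 1.282 Ft -9.88 Fr -4.58 Fz 6.38 z 0.0511 peg in tool x -0.0012
t 32.92 tool th 1.307 axis in tool [-0.0512 -0.0088] peg th if touching 1.281 Ft -10.75 Fr -3.97 Fz 6.78 z 0.0512 peg in tool x -0.0012
tail 609.9 slopes -0.0261 -0.0248
```

It holds at about 10.1 N. As 9-10 N has slipped before, I go on a little, capped at about 11.3 N mean, which is below the 13 N limit.

Emit:
apply_moves(plan=[{"translation":[-0.0001,0.0005,0],"angular":[0,0,0.008],"hand":0.034},{"translation":[0,0,0],"angular":[0,0,0],"hand":0.034}])

```text
time_s: 33.28
eef_pos: [0.5575, 0.1931, 0.0511]
eef_rot: [-0.002, 0.606, 0.796, -0.002]
wrist_force: [-9.3, -7.3, 7.2]
opening: 0.398
```

```bash
python3 cam.py a; python3 cam.py a; python3 cam.py a; python3 cam.py a; python3 tail.py t35
```

```text
t 33.27 tool th 1.315 axis in tool [-0.0512 -0.0087] peg th if touching 1.289 Ft -10.86 Fr -4.54 Fz 7.22 z 0.0511 peg in tool x -0.0012
t 33.33 tool th 1.315 axis in tool [-0.0512 -0.0087] peg th if touching 1.288 Ft -10.23 Fr -4.94 Fz 8.16 z 0.0511 peg in tool x -0.0012
t 33.38 tool th 1.315 axis in tool [-0.0512 -0.0087] peg th if touching 1.291 Ft -11.03 Fr -3.61 Fz 7.68 z 0.0511 peg in tool x -0.0012
t 33.42 tool th 1.315 axis in tool [-0.0512 -0.0087] peg th if touching 1.291 Ft -10.26 Fr -4.12 Fz 7.18 z 0.0511 peg in tool x -0.0012
tail 609.8 slopes -0.0262 -0.0275
```

Emit:
apply_moves(plan=[{"translation":[-0.0001,0.0005,0],"angular":[0,0,0.008],"hand":0.034},{"translation":[0,0,0],"angular":[0,0,0],"hand":0.034}])

```text
time_s: 33.78
eef_pos: [0.5578, 0.193, 0.0511]
eef_rot: [-0.002, 0.609, 0.793, -0.002]
wrist_force: [-10.6, -6.2, 7.7]
opening: 0.401
```

```bash
python3 cam.py a; python3 cam.py a; python3 cam.py a; python3 cam.py a; python3 tail.py t36
```

```text
t 33.77 tool th 1.323 axis in tool [-0.0512 -0.0086] peg th if touching 1.293 Ft -11.81 Fr -3.30 Fz 7.69 z 0.0511 peg in tool x -0.0012
t 33.83 tool th 1.323 axis in tool [-0.0512 -0.0086] peg th if touching 1.291 Ft -11.74 Fr -4.09 Fz 9.03 z 0.0511 peg in tool x -0.0012
t 33.88 tool th 1.323 axis in tool [-0.0512 -0.0086] peg th if touching 1.295 Ft -12.26 Fr -3.99 Fz 8.42 z 0.0511 peg in tool x -0.0012
t 33.92 tool th 1.323 axis in tool [-0.0512 -0.0086] peg th if touching 1.295 Ft -11.79 Fr -3.62 Fz 7.33 z 0.0511 peg in tool x -0.0012
tail 609.83 slopes -0.0273 -0.0273
```

Mean push is 11.9 N with no slip and the tail static, so it is tight. I back off to the middle of the cage, then lift away.

Emit:
apply_moves(plan=[{"translation":[0,-0.002,0],"angular":[0,0,0],"hand":0.034},{"translation":[0,-0.004,0],"angular":[0,0,0],"hand":0.034},{"translation":[0,-0.004,0],"angular":[0,0,0],"hand":0.034},{"translation":[0,0,0],"angular":[0,0,0],"hand":0.034},{"translation":[0,0,-0.02],"angular":[0,0,0],"hand":0.034},{"translation":[0,0,-0.04],"angular":[0,0,0],"hand":0.034},{"translation":[0,0,-0.05],"angular":[0,0,0],"hand":0.034},{"translation":[0.03,0,-0.04],"angular":[0,0,0],"hand":0.034},{"translation":[0.06,0,0],"angular":[0,0,0],"hand":0.034},{"translation":[0.06,0,0],"angular":[0,0,0],"hand":0.034}])

```text
time_s: 35.28
eef_pos: [0.5125, 0.3377, 0.2046]
eef_rot: [0.001, 0.609, 0.793, 0.002]
wrist_force: [0.9, 0.5, 0.7]
opening: 0.398
```

Emit:
apply_moves(plan=[{"translation":[0.06,0,0],"angular":[0,0,0],"hand":0.034},{"translation":[0.04,0,0],"angular":[0,0,0],"hand":0.034},{"translation":[0,0,0],"angular":[0,0,0],"hand":0.034}])

```text
time_s: 35.65
eef_pos: [0.4848, 0.4358, 0.203]
eef_rot: [0.0, 0.607, 0.795, 0.001]
wrist_force: [0.0, -0.3, 0.5]
opening: 0.399
```

```bash
python3 tail.py t40
python3 - <<'E'
from go import *
import pickle
cs={n:ctrl.camera(n) for n in('side','top')};pickle.dump(cs,open('c40.pkl','wb'))
o,p,r=cur();print(o['time_s'],p,o['wrist_force'])
cv2.imwrite('pics/top40.png',cs['top']['img'][...,::-1])
cv2.imwrite('pics/s40.png',cv2.resize(cs['side']['img'][120:200,235:345,::-1],None,fx=7,fy=7,interpolation=2))
E
```

```text
tail 609.98 slopes -0.0229 -0.0239
35.8 [0.48634601 0.43225003 0.2023274 ] [-0.38678051 -0.08519221 -0.27693331]
```

View pics/top40.png

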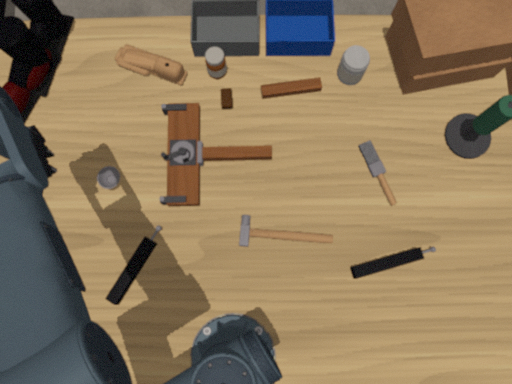

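View pics/s40.png

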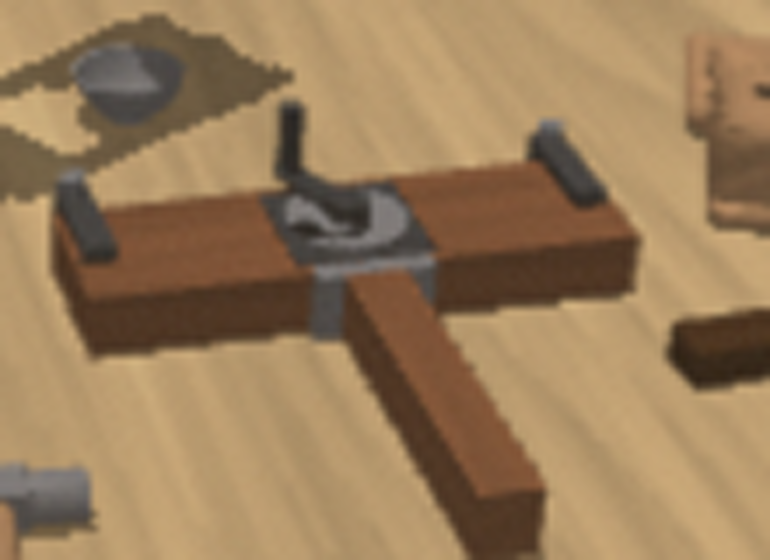

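View pics/t40.png

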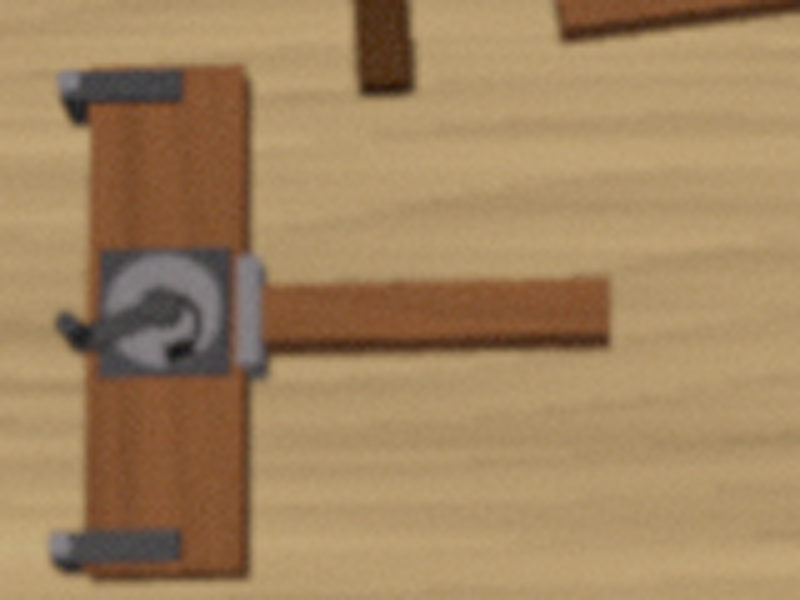

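The rail is flush and square at the plate, with its tail at (609,312) in the 5x crop. The lever stands at about 1.25 to 1.3 rad, the other objects are where they were, and the arm is clear. Handing in.

```bash
python3 -c "
from bench import ctrl
print(ctrl.hand_in())"
```

```text
the job is handed in; nothing more can be done
None
```

The rail is clamped against the upright and I have handed the job in; the hand-in reported no verdict. I slid the rail in until its stud met the pins, let go, then turned the lever clockwise with the peg held loosely between the fingers. I stopped when the push reached about 11.9 N and backed the arm well clear.

**Last checks:**
- **Seating:** the rail did not move over the last 0.08 rad of lever travel or after I let go. In the picture its end was within a quarter of a millimetre of where it had been when pressed flush.
- **Squareness:** by edge slopes the rail was within about 0.005 rad of the upright.
- **Lever:** it was left at about 1.29 rad, judged from the finger position.
- **Bench and arm:** the other objects look unmoved in the final top picture. The arm is clear and reads no force.

**What disagreed:**
- **Uneven tightening:** between about 0.8 and 1.25 rad the lever moved in sticks and slips at 7 to 10 N, more than the 2 to 5 N described.
- **Final push:** because 10 N had already slipped, I went past the stated 9.5 N to 11.9 N, which is still under the 13 N limit.
- **First contact:** the rail briefly met the plate at about 10 N before I backed off.
- **Clamping force:** I could not measure how hard the cam pulls on the stud, only infer it from the push.

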